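Roll the washed grapefruit into the fan's stream on a tilting drying rack

ROBOT

A 6-joint arm with a two-finger parallel gripper is mounted at the origin on the work surface. World frame = base frame: x ahead of the robot, y to its left, z up, the work surface at z = 0. Lengths are in mm, angles in degrees, forces in N, time in s.
With the tool pointing down it reaches from about 350 to 875 mm from the base axis. Payload 4.2 kg.
Tool frame: the origin (TCP) lies between the finger pads; the fingertips stand 22 mm ahead of it and the grasp point (between the pads) lies 3 mm ahead of it; z points along the fingers, y is the line along which they close (so a half turn about z gives the same grasp; the last joint's range is limited). The gripper opens to 85 mm and grips with 20 to 120 N. Pads are 22 mm wide; open, the fingers measure 114 mm over their backs; the gripper's body (76 mm by 85 mm) begins 54 mm behind the grasp point. The pads swing forward as they close: fully open they stand 13 mm farther back than shut.
Start: joints at [80.42, 22.042, 0.453, 0, -68.411, -14.817], TCP at [258.122, 569.185, 223.412] pointing down, gripper open.
Joint ranges: [-179.83, 179.83], [-69.29, 118.12], [-61.27, 80.66], [-181.25, 117.63], [-171.15, -9.14], [-177.46, 177.46]. Speed limits (degrees/s): [159.86, 159.86, 180, 180, 180, 180].

INTERFACE

Orientations are given as [roll, pitch, yaw] about the fixed x, y, z axes, in that order (R = Rz(yaw) Ry(pitch) Rx(roll)).
In Python, from rig import manip gives the robot as it stands.
- The arm moves only by the tool jog_arm, never from a script. Its argument "motion" is a list of rows, each a list of 3 entries, a list of its own where there are three numbers: the shift along the tool's x, y, z as a fraction of full scale, then the turn, a rotation vector about the tool's x, y, z as a fraction of full scale, then the opening, from 0 (shut) to 1 (fully open). In form: [[[x, y, z], [wx, wy, wz], fingers], ...]. A call has 1 to 20 rows; each row is the pose to reach, as a shift and turn from the pose commanded when the call began, along the tool's axes at that moment; what a row does not reach only later rows make up. Full scale, the value 1, is 0.1 m for a shift and 90 degrees for a turn. A row lasts 1/12 s, in which the tool goes at most 41.7 mm and 7.16 degrees, less where a joint would pass 70% of its speed; a pose out of reach is approached as far as the arm can. A call with a number of a shift or a turn outside -1 to 1 is refused whole. A call with a gripper value outside its range is refused whole. The fingers move at their own pace and stop on an object; "newtons" is the grip in N (left out, the last holds). Time passes only in rows, so rows that repeat a pose let the fingers close. It gives the time, the measured TCP pose, the force, the opening and the grip force at its end, in the units of the state.
- manip.read_state(): the state, without advancing time (a new reading comes with each control period).
- manip.get_image(name): name is "side" or "top"; returns a dict with "image" (420x560x3 uint8, red, green, blue), "fov_y" (degrees; the focal length in pixels is half the picture's height over the tangent of half this angle, whatever the lens; pixels are square), "cx", "cy" (the principal point, pixels), "extrinsics" (4x4, takes a point from camera to world coordinates). Camera axes: x right, y up, looking along -z (the intrinsics and any distortion apply to the point x, -y, -z); pixel columns grow to the right and rows downward; lengths in mm; the calibration is good to about 2 mm. A picture is of the moment at which its call begins. There is no depth.
- manip.sign_off(): hands the job in; it is judged then, once.
The state is a dict: "t": time; "joint_positions": joint angles; "qd": joint speeds; "tau": joint torques, N m; "tool_pos": TCP position; "orientation": TCP orientation; "force": force on the tool from outside, world axes, zero at the start; "torque": the same for the moment, N m; "width": finger opening in mm; "grasp_force": force on a finger pad.
Only numpy, scipy, OpenCV 4.12 (cv2) and the standard library are available. Lean on these libraries where they do the work, as an engineer would, in place of code of your own. Each camera call takes 0.05 s, during which the arm holds its last target. There are 200 camera calls.

TASK

Dry the washed grapefruit: first switch the fan on by pushing its toggle lever fully over, then take the ball knob of the tilting drying rack (its floor is slightly arched) and tip the rack so that the grapefruit rolls gently (never faster than about 0.4 m/s) to the place straight in front of the fan's hub, and keep it there, centred to within 2 cm, for at least six seconds. The program finishes while still gripping the knob and holding the rack, with the fan on and the grapefruit at rest in front of the hub. Never touch the grapefruit with the robot, keep it on the rack, and leave the fan and the other kitchen things alone.

Things in the scene. Friction and masses are not known exactly. Their poses are not given: they have to be found in the camera images.
- grapefruit: The grapefruit, a loose ball of radius 50 mm, about 0.4 kg (0.7 to 1.4 times), origin at its centre. On a local slope of t rad it gains 0.714 x 9.81 x t m/s2 downhill, less rolling resistance worth a slope of about 0.022 rad above 0.1 m/s and about 0.01 rad when creeping. Starts against the wire at the knob end, 376 mm from the hinge.
- rack (a joint): Hinge of the drying rack, rad. 0 = start: knob end down on its stop, rack sloping 0.13 rad down towards the knob; 0.13 = rack level; 0.33 = upper stop, sloping 0.20 rad down towards the hinge. Lifting the knob increases it. Damped by 1.0 N m s/rad, no spring: let go, the rack sinks back to 0.
- rack_knob (a point): Centre of the ball knob (wood, diameter 32 mm) on a 10 mm post at the rack's free end, 520 mm from the hinge along the rack and 50 mm above the rack's plane; it moves on an arc about the hinge. Room on both sides: pinch it from above with the fingers closing across the rack (along the hinge axis), so that it can turn between the pads. Lifting it takes about 4 to 8 N.
- rack_hinge (a point): Middle of the hinge axis, 100 mm above the counter, on the fixed wooden stand. x: hinge axis, level, across the rack towards the fan; y: level, towards the knob end; z up. A rack point s along the rack and h above its plane lies at y = s cos q - h sin q, z = s sin q + h cos q here, q = joint rack - 0.13.
- fan: White table fan, fixed, 235 mm tall, caged rotor of 170 mm diameter, on the side of the rack away from the robot, at a different place along it each time. Origin under it on the counter, z up; it blows along its own -x, squarely across the rack. Hub axis: y = 0, 150 mm above the counter. The grapefruit belongs where its centre has y = 0 in this frame.
- fan_hub (a point): Centre of the front of the fan's hub, 22 mm ahead of the fan's origin, 150 mm above the counter.
- fan_switch (a joint): The fan's toggle lever, rad: 0 = off, leaning 0.5 rad towards the robot (the block's -x side); 1.0 = on, leaning 0.5 rad away from the robot. It stays where it is left; push it over with closed fingers, about 1 N.
- fan_switch_tip (a point): Centre of the black ball (diameter 26 mm) at the end of the fan's toggle lever, 60 mm from its pivot, which is 22 mm above the counter in a white block 70 x 50 x 25 mm, fixed on the counter beyond the hinge end of the rack. At the start the point's x axis is level and points the way the lever must be pushed; it turns with the lever about y.
- kettle: Steel kettle, 160 mm diameter, 190 mm tall, origin under its centre. Leave alone.
- bowl: Olivewood bowl, 170 mm diameter, 65 mm tall, origin under its centre. Leave alone.
- pitcher: Ribbed glass pitcher, 104 mm diameter, 180 mm tall, origin under its centre. Leave alone.
- mug: White mug, 80 mm diameter, 90 mm tall, origin under its centre. Leave alone.
- jar: Glass jar with steel lid, 60 mm diameter, 100 mm tall, on the robot's side of the rack, origin under its centre. Leave alone.
- spoon: Wooden spoon, 200 mm long, lying on the counter. Leave alone.
- stand: Fixed wooden stand, 180 x 540 mm; origin on the counter under its middle, 240 mm from the hinge; axes as at the hinge. The rack (about 0.5 kg) has a perforated floor, 100 mm wide, arched to drain: radius 1.8 m, crown 220 mm from the hinge and in the rack's plane, so the fruit's centre, s from the hinge, feels a slope (s - 0.22)/1.85 - q towards the knob. Guard wires keep s between 64 and 376 mm.
Not all that is in view belongs to the job. There is more than one size of the grapefruit; the job needs the smaller.

How it is judged (in metres and radians):
On the way, in this order (a step that is already met when the one before it is completed fails the run):
1. the fan is switched on with its lever (value of joint fan_switch above 0.8 rad), for 0.2 s.
2. the grapefruit stays straight in front of the fan's hub for six seconds, with the fan on (y of grapefruit in the frame of fan between -0.02 and 0.02 m and linear speed of grapefruit below 0.12 m/s and value of joint fan_switch above 0.8 rad), for 6 s.
At the end, for the whole second after the job is handed in: The fan's lever is over (above 0.8 rad); the grapefruit's centre is within 20 mm of the line straight out of the fan's hub and slower than 0.05 m/s; the fingers hold the rack (contact above 1 N) near level (rack joint between 0.05 and 0.20 rad) (y of grapefruit in the frame of fan between -0.02 and 0.02 m and linear speed of grapefruit below 0.05 m/s and value of joint fan_switch above 0.8 rad and contact force between the fingers and rack above 1 N and value of joint rack between 0.05 and 0.2 rad); the arm keeps its last pose, push and grip.
It fails at once if the grapefruit rolls or hits a stop fast (over 0.45 m/s) (linear speed of grapefruit above 0.45 m/s).
It fails at once if the grapefruit leaves the rack (height (world z) of grapefruit below 0.06 m).
It fails at once if the robot touches the grapefruit (contact force between any of the fingers, the arm and grapefruit above 0.5 N).
It fails at once if the robot pushes against the fan (contact force between any of the fingers, the arm and fan above 5 N).
It fails at once if a bystander is shifted by more than 30 mm (distance of any of kettle, bowl, pitcher, mug, jar, spoon from where it was at the start of the episode above 0.03 m).
It also fails if it takes over 58 s, if anything falls off the work surface, if the arm or the gripper's body presses on something with over 40 N, if the wrist force passes 120 N, or if a joint passes its speed limit or range.

## Working session

There is one attempt and no reset: what is moved stays moved. The work goes in short steps, Python scripts to look and compute and a tool call to move; the robot and the scene stay as the last step left them, time stands still between calls to the robot, and variables do not carry over. Pictures are saved under pics/ and viewed, at most 10 in all, crops included, and the job is handed in when it is done.

Besides the shell and the picture viewer there is one more tool, called after "Emit:" as a command line: name --argument value ..., lists and objects as JSON in quotes. jog_arm: Moves the arm, as the interface text tells. Shift numbers are shares of 0.1 m and turn numbers shares of 90 degrees, none past 1 either way. Its arguments: {"type":"object","properties":{"motion":{"type":"array","items":{"type":"array"}},"newtons":{"type":"number"}},"required":["motion"]}

```bash
mkdir -p pics; ls
python3 - <<'E'
from rig import manip
import cv2,numpy as np,pickle
d={}
for n in("side","top"):
    g=manip.get_image(n);d[n]=g
    cv2.imwrite(f"pics/{n}0.png",cv2.cvtColor(g["image"],cv2.COLOR_RGB2BGR))
    print(n,{k:(v if k!="extrinsics" else np.round(v,3).tolist()) for k,v in g.items() if k!="image"})
pickle.dump(d,open("cal.pkl","wb"))
print(manip.read_state())
E
```

```text
pics
side {'fov_y': 44.463269211790795, 'cx': 279.94507370932325, 'cy': 206.5329516284311, 'extrinsics': [[0.896, 0.322, -0.306, 44.924], [-0.444, 0.661, -0.605, -1000.534], [0.007, 0.678, 0.735, 1327.128], [0.0, 0.0, 0.0, 1.0]]}
top {'fov_y': 50.04247841432476, 'cx': 280.11828415142173, 'cy': 212.96973212706212, 'extrinsics': [[0.053, 0.977, -0.206, 276.475], [-0.999, 0.051, -0.011, -15.667], [-0.0, 0.206, 0.978, 1431.812], [0.0, 0.0, 0.0, 1.0]]}
{'t': 0.1, 'joint_positions': array([ 8.04183124e+01,  2.20866927e+01,  3.87092556e-01, -2.50679497e-02,
       -6.84097717e+01, -1.48165815e+01]), 'qd': array([-0.02090676, -0.0969759 ,  0.20577121,  0.01185314, -0.05362515,
        0.01314151]), 'tau': array([ 1.58339321e-04, -3.93319452e+01,  1.88929296e+01,  4.19794366e+00,
       -2.58711174e-03,  3.28751447e-06]), 'tool_pos': array([257.93736362, 568.70678714, 222.42454455]), 'orientation': array([ 1.79888307e+02, -5.45258779e-03, -2.44075103e+01]), 'force': array([ 0.36295994, -0.30338731, -0.1788828 ]), 'torque': array([ 0.03110035, -0.0161585 , -0.00883481]), 'grasp_force': 0.0, 'width': 85.42413332762962}
```

View pics/side0.png

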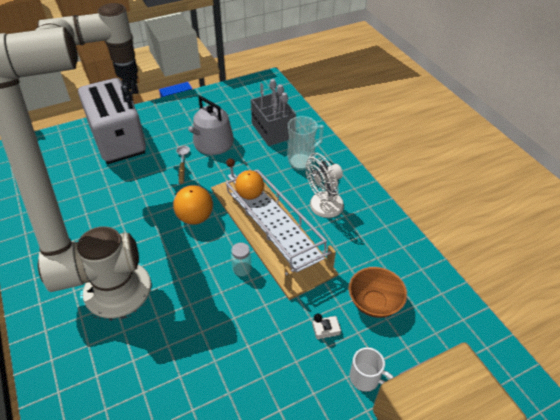

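View pics/top0.png

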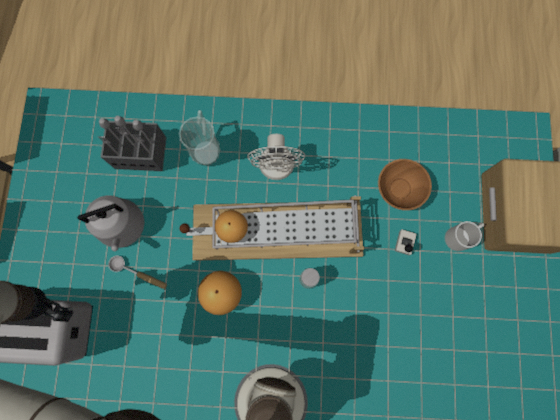

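Top view: two orange balls. The small one, at (231,226), sits on the rack's knob end. The big one, at (220,293), lies on the counter. The job's grapefruit is the smaller one on the rack. The knob is at (185,228), the fan at (276,155), the switch at (407,241) and the hinge end near x=358. I'll enlarge to confirm.

Run:
```python
import cv2
t=cv2.imread("pics/top0.png");s=cv2.imread("pics/side0.png")
cv2.imwrite("pics/topc.png",cv2.resize(t[125:320,170:430],None,fx=3,fy=3,interpolation=cv2.INTER_CUBIC))
cv2.imwrite("pics/sidec.png",cv2.resize(s[150:345,195:395],None,fx=3,fy=3,interpolation=cv2.INTER_CUBIC))
```

```text
(no output)
```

View pics/topc.png

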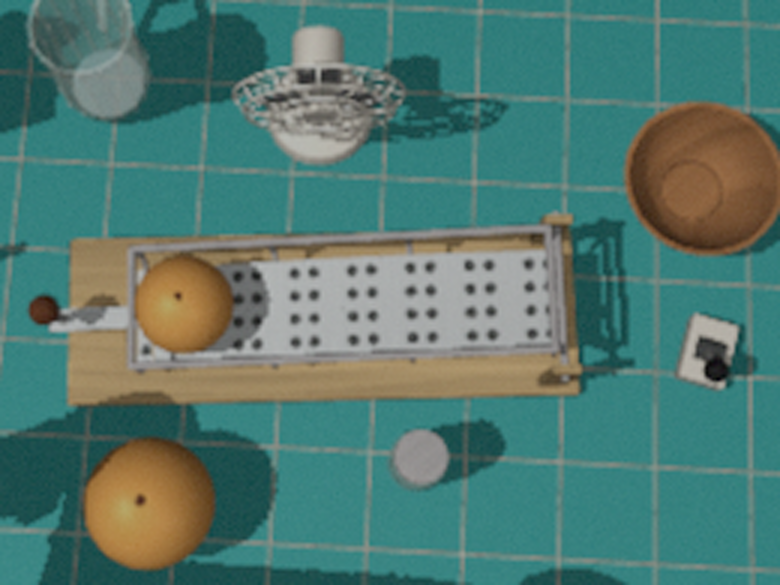

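View pics/sidec.png

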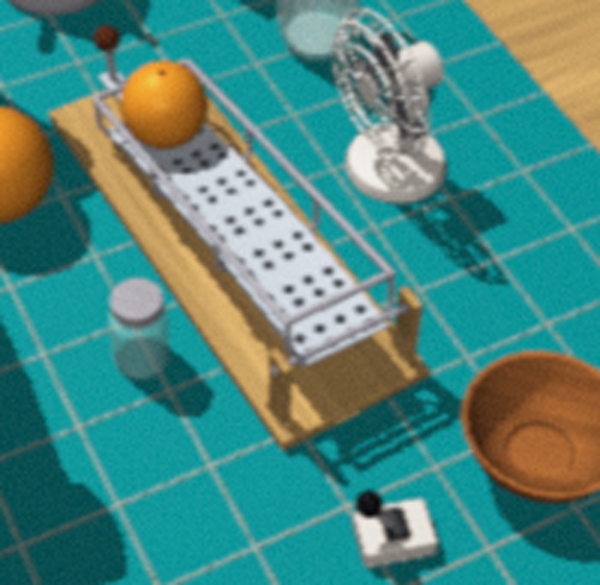

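```bash
cat > h.py <<'E'
import numpy as np,pickle,cv2
C=pickle.load(open("cal.pkl","rb"))
def ray(n,u,v):
    g=C[n];f=210/np.tan(np.radians(g["fov_y"]/2));E=g["extrinsics"]
    d=E[:3,:3]@np.array([(u-g["cx"])/f,-(v-g["cy"])/f,-1]);return E[:3,3],d/np.linalg.norm(d)
def onz(n,u,v,z):
    o,d=ray(n,u,v);return o+d*(z-o[2])/d[2]
def tri(a,b):
    A=[];B=[]
    R=[ray("top",*a),ray("side",*b)]
    M=sum(np.eye(3)-np.outer(d,d) for o,d in R);y=sum((np.eye(3)-np.outer(d,d))@o for o,d in R)
    p=np.linalg.solve(M,y);return p,[np.linalg.norm(np.cross(p-o,d)) for o,d in R]
def proj(n,p):
    g=C[n];f=210/np.tan(np.radians(g["fov_y"]/2));E=g["extrinsics"]
    c=E[:3,:3].T@(np.asarray(p)-E[:3,3]);return g["cx"]+f*c[0]/-c[2],g["cy"]-f*c[1]/-c[2]
tc=lambda x,y:((x-1)/3+170,(y-1)/3+125)
sc=lambda x,y:((x-1)/3+195,(y-1)/3+150)
E
python3 - <<'E'
from h import *
np.set_printoptions(precision=1,suppress=True)
print("knob",tri(tc(43,311),sc(107,38)))
print("tip",tri(tc(715,369),sc(369,503)))
print("fruit",tri(tc(184,303),sc(164,105)))
print("stand corners z15",[onz("top",*tc(*c),15) for c in((70,240),(68,404),(580,393))])
print("hinge posts z100",[onz("top",*tc(*c),105) for c in((558,218),(556,378))])
print("cage z150",onz("top",*tc(233,97),150),onz("top",*tc(407,97),150),"base",onz("top",*tc(268,130),10),onz("top",*tc(372,130),10),"motor",onz("top",*tc(293,40),170),onz("top",*tc(345,40),170))
print("switch block top z25",[onz("top",*tc(*c),25) for c in((696,313),(741,321),(723,389),(678,379))])
E
```

```text
knob (array([496.5, 287.8,  89.3]), [np.float64(0.20155866885144436), np.float64(0.2015586688515091)])
tip (array([ 473.8, -391.5,   79.9]), [np.float64(0.6785538349250507), np.float64(0.6785538349251136)])
fruit (array([508.9, 145.3,  99.9]), [np.float64(1.2916616875779927), np.float64(1.2916616875781552)])
stand corners z15 [array([587.3, 283.1,  15. ]), array([411.2, 268.8,  15. ]), array([ 451. , -267.9,   15. ])]
hinge posts z100 [array([ 616.3, -227. ,  105. ]), array([ 453.5, -228. ,  105. ])]
cage z150 [712.  105.9 150. ] [721.1 -67.3 150. ] base [723.6  78.1  10. ] [729.6 -36.1  10. ] motor [767.4  48.7 170. ] [770.1  -2.8 170. ]
switch block top z25 [array([ 541. , -387.3,   25. ]), array([ 534.9, -434.7,   25. ]), array([ 461.8, -415.2,   25. ]), array([ 469.9, -368.3,   25. ])]
```

The crop confirms it: the small grapefruit is on the rack at the knob end, and the large one on the counter is the distractor. In world coordinates:

| Item | Position |
|---|---|
| Knob | ≈ (497.6, 289.4, 82) |
| Lever tip | ≈ (474.5, −393, 75), push along yaw −15° |
| Hinge | ≈ (537, −232) |
| Rack yaw | 4.3° |
| Fan, in the rack frame | y ≈ 238 |

Next I'll move to the lever with the fingers closed.

Emit:
jog_arm --motion '[[[1, 1, -0.3], [0, 0, 0], 0], [[1, 1, -0.3], [0, 0, 0], 0], [[1, 1, -0.3], [0, 0, 0], 0], [[1, 1, -0.3], [0, 0, 0], 0]]' --newtons 30

```text
t: 0.43
tool_pos: [308.6, 433.3, 254.2]
orientation: [180.0, -0.0, -24.5]
force: [-1.0, 1.2, 0.1]
width: 38.7
grasp_force: 0.0
```

Emit:
jog_arm --motion '[[[1, 1, 0], [0, 0, 0], 0], [[1, 1, 0], [0, 0, 0], 0], [[1, 1, 0], [0, 0, 0], 0], [[1, 1, 0], [0, 0, 0], 0]]'

```text
t: 0.77
tool_pos: [357.8, 300.5, 253.3]
orientation: [179.9, 0.0, -24.5]
force: [0.2, 0.1, -0.6]
width: 0.0
grasp_force: 0.0
```

Emit:
jog_arm --motion '[[[1, 1, 0], [0, 0, 0], 0], [[1, 1, 0], [0, 0, 0], 0], [[1, 1, 0], [0, 0, 0], 0], [[1, 1, 0], [0, 0, 0], 0]]'

```text
t: 1.1
tool_pos: [407.6, 168.6, 253.3]
orientation: [179.9, 0.0, -24.6]
force: [-0.4, 0.3, 0.2]
width: 0.2
grasp_force: 0.0
```

Emit:
jog_arm --motion '[[[0.5, 1, 0], [0, 0, 0], 0], [[0.5, 1, 0], [0, 0, 0], 0], [[0.5, 1, 0], [0, 0, 0], 0]]'

```text
t: 1.35
tool_pos: [410.9, 57.9, 253.2]
orientation: [180.0, 0.0, -24.4]
force: [1.0, -0.1, 0.5]
width: -0.2
grasp_force: 0.0
```

Emit:
jog_arm --motion '[[[0.5, 1, 0], [0, 0, 0], 0], [[0.5, 1, 0], [0, 0, 0], 0], [[0.5, 1, 0], [0, 0, 0], 0]]'

```text
t: 1.6
tool_pos: [415.2, -53.8, 253.4]
orientation: [180.0, 0.0, -24.5]
force: [0.4, -0.1, 0.1]
width: -0.2
grasp_force: 0.0
```

Emit:
jog_arm --motion '[[[0.5, 1, 0], [0, 0, 0], 0], [[0.5, 1, 0], [0, 0, 0], 0], [[0.5, 1, 0], [0, 0, 0], 0]]'

```text
t: 1.85
tool_pos: [419.7, -165.7, 253.2]
orientation: [180.0, 0.0, -24.5]
force: [0.2, 0.3, -0.2]
width: 0.1
grasp_force: 0.0
```

Emit:
jog_arm --motion '[[[0.51, 0.97, 0], [0, 0, 0], 0], [[0.51, 0.97, 0], [0, 0, 0], 0], [[0.51, 0.97, 0], [0, 0, 0], 0]]'

```text
t: 2.1
tool_pos: [426.3, -275.5, 252.9]
orientation: [180.0, 0.0, -24.5]
force: [1.5, 0.0, 0.1]
width: 0.2
grasp_force: 0.0
```

Emit:
jog_arm --motion '[[[0.51, 0.97, 0.5], [0, 0, 0], 0], [[0.51, 0.97, 0.5], [0, 0, 0], 0], [[0.51, 0.97, 0.5], [0, 0, 0], 0]]'

```text
t: 2.35
tool_pos: [432.6, -383.9, 202.1]
orientation: [-180.0, 0.0, -24.4]
force: [0.2, 0.5, 0.0]
width: 0.1
grasp_force: 0.0
```

Emit:
jog_arm --motion '[[[0, 0, 0.8], [0, 0, -0.106], 0], [[0, 0, 0.8], [0, 0, -0.106], 0], [[0, 0, 0.8], [0, 0, -0.106], 0], [[0, 0, 0.8], [0, 0, -0.106], 0]]'

```text
t: 2.68
tool_pos: [431.7, -381.6, 121.7]
orientation: [-180.0, 0.3, -14.9]
force: [0.5, 0.2, 1.1]
width: -0.0
grasp_force: 0.0
```

Emit:
jog_arm --motion '[[[0, 0, 0.34], [0, 0, 0], 0], [[0, 0, 0.34], [0, 0, 0], 0], [[0.15, 0, 0.34], [0, 0, 0], 0], [[0.27, 0, 0.34], [0, 0, 0], 0], [[0.39, 0, 0.34], [0, 0, 0], 0], [[0.5, 0, 0.34], [0, 0, 0], 0], [[0.6, 0, 0.34], [0, 0, 0], 0], [[0.68, 0, 0.34], [0, 0, 0], 0], [[0.74, 0, 0.34], [0, 0, 0], 0], [[0.77, 0, 0.34], [0, 0, 0], 0], [[0.77, 0, 0.34], [0, 0, 0], 0]]'

```text
t: 3.6
tool_pos: [507.9, -401.7, 89.8]
orientation: [180.0, -0.0, -14.8]
force: [0.6, -0.3, -0.8]
width: 0.2
grasp_force: 0.0
```

Run:
```python
from rig import manip
import cv2
g=manip.get_image("side")["image"]
cv2.imwrite("pics/sw1.png",cv2.resize(cv2.cvtColor(g,cv2.COLOR_RGB2BGR)[240:390,250:410],None,fx=4,fy=4,interpolation=cv2.INTER_CUBIC))
```

```text
(no output)
```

View pics/sw1.png

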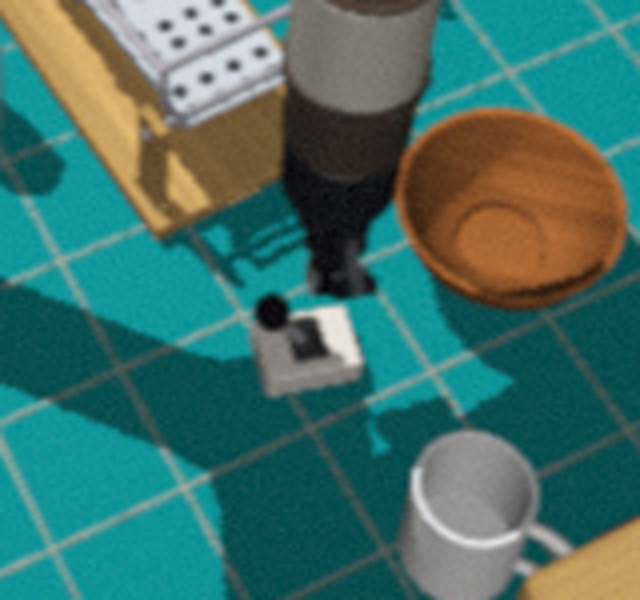

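The fingers missed the lever: the ball is still at side pixel (318,318), and the tips are at about (337,311). I'll compare the projected TCP with what the pictures show.

Run:
```python
from rig import manip
from h import *
p=manip.read_state()["tool_pos"];print(p)
for dz in(0,-22):
  print("side",proj("side",p+[0,0,dz]),"top",proj("top",p+[0,0,dz]))
print(np.round(manip.get_image("side")["extrinsics"]-C["side"]["extrinsics"],3).max())
g=manip.get_image("top")["image"]
cv2.imwrite("pics/sw1t.png",cv2.resize(cv2.cvtColor(g,cv2.COLOR_RGB2BGR)[190:300,340:480],None,fx=5,fy=5,interpolation=cv2.INTER_CUBIC))
```

```text
[ 507.28294171 -401.59398005   89.5662107 ]
side (np.float64(330.55206881346004), np.float64(313.5955448044751)) top (np.float64(412.104757382162), np.float64(236.59218702596482))
side (np.float64(329.9229577984705), np.float64(317.74578640547793)) top (np.float64(410.04541113123287), np.float64(237.70488827361726))
0.0
```

View pics/sw1t.png

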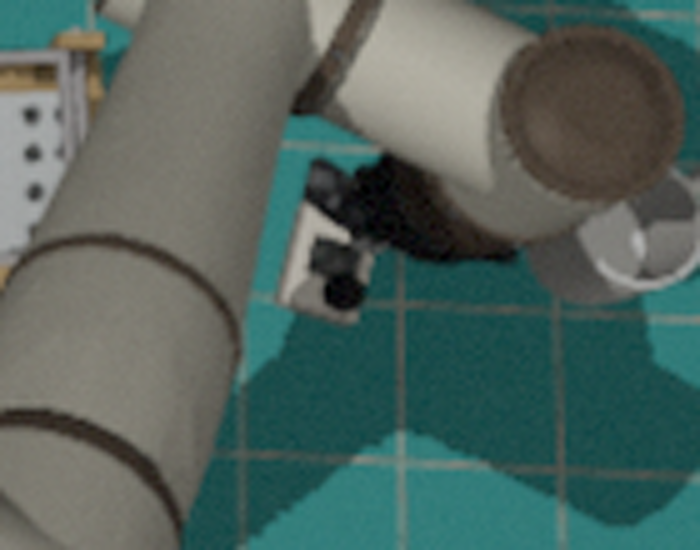

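Run:
```python
from h import *
np.set_printoptions(precision=1,suppress=True)
print(tri((405,226),(336,311.5)))
print(tri((408.6,248),(318,318)))
for p in([0,0,0],[0,0,100]): print(proj("top",p),proj("side",p))
```

```text
(array([ 540.7, -387.7,   57.9]), [np.float64(4.176859949570058), np.float64(4.176859949570109)])
(array([ 473.3, -393.5,   79.5]), [np.float64(0.2836902308001256), np.float64(0.28369023080018135)])
(np.float64(270.16508830322823), np.float64(401.9831812043067)) (np.float64(117.89101387309537), np.float64(289.61647271519996))
(np.float64(269.3720675218997), np.float64(409.3750416606584)) (np.float64(110.16389238338601), np.float64(270.3796526010846))
```

Run:
```python
import cv2
s=cv2.imread("pics/sw1t.png"); print(s.shape)
t=cv2.imread("pics/top0.png")
import numpy as np
# straightness of the grid: find pale lines along row ~ x scan
g=cv2.cvtColor(t,cv2.COLOR_BGR2HSV)
m=((g[...,1]<150)&(g[...,2]>110)).astype(np.uint8)
for r in (100,130,290,330,370,400):
    print(r,[int(x) for x in np.where(m[r])[0]][:60])
```

```text
(550, 700, 3)
100 [0, 1, 2, 3, 4, 5, 6, 7, 8, 9, 10, 11, 12, 13, 14, 15, 16, 17, 18, 19, 20, 21, 22, 23, 24, 67, 68, 69, 96, 97, 98, 125, 126, 127, 154, 155, 156, 184, 185, 213, 214, 215, 242, 243, 244, 271, 272, 273, 280, 281, 282, 283, 284, 285, 286, 287, 288, 289, 290, 291]
130 [0, 1, 2, 3, 4, 5, 6, 7, 8, 9, 10, 11, 12, 13, 14, 15, 16, 17, 18, 19, 62, 63, 64, 76, 89, 92, 93, 94, 101, 103, 104, 179, 180, 193, 194, 199, 200, 201, 202, 203, 204, 205, 206, 207, 208, 209, 210, 211, 212, 213, 214, 269, 270, 271, 295, 299, 300, 301, 328, 329]
290 [108, 115, 117, 120, 121, 124, 125, 126, 129, 130, 131, 132, 133, 134, 135, 136, 137, 138, 139, 140, 141, 143, 145, 146, 147, 148, 149, 150, 151, 152, 153, 154, 155, 156, 157, 158, 159, 160, 161, 162, 163, 164, 191, 207, 208, 209, 210, 211, 212, 213, 214, 215, 219, 262, 263, 264, 265, 266, 267, 268]
330 [0, 1, 2, 3, 4, 5, 6, 7, 8, 9, 10, 11, 12, 13, 14, 15, 16, 17, 18, 19, 20, 21, 22, 23, 24, 25, 26, 27, 28, 29, 30, 31, 32, 33, 34, 35, 36, 37, 38, 39, 40, 41, 42, 43, 44, 45, 46, 47, 48, 49, 50, 51, 52, 53, 54, 55, 56, 57, 58, 59]
370 [0, 1, 2, 3, 4, 5, 6, 7, 8, 9, 10, 11, 12, 13, 14, 15, 16, 17, 18, 19, 20, 21, 22, 23, 24, 25, 26, 27, 28, 29, 30, 31, 32, 33, 34, 35, 36, 37, 38, 39, 40, 41, 42, 43, 44, 45, 46, 47, 48, 49, 50, 51, 52, 53, 54, 55, 56, 57, 58, 59]
400 [0, 1, 2, 3, 4, 5, 6, 7, 8, 9, 10, 11, 12, 13, 14, 15, 16, 18, 70, 71, 72, 73, 74, 75, 76, 77, 78, 79, 80, 81, 82, 83, 84, 85, 86, 87, 88, 89, 90, 91, 92, 93, 94, 95, 96, 97, 98, 99, 100, 101, 102, 103, 104, 105, 106, 107, 108, 109, 110, 111]
```

Run:
```python
from h import *
p=np.array([258,569,222.4])
y=np.array([np.sin(np.radians(-24.4)),-np.cos(np.radians(-24.4)),0])
for n in("top","side"):
  print(n,[np.round(proj(n,p+y*a+[0,0,z])) .tolist() for a,z in((0,-9),(50,-9),(-50,-9),(0,60),(0,150))])
s=cv2.imread("pics/side0.png")[40:130,80:180];t=cv2.imread("pics/top0.png")[260:370,0:110]
cv2.imwrite("pics/st.png",np.hstack([cv2.resize(s,(400,360),interpolation=cv2.INTER_CUBIC),cv2.resize(t,(360,360),interpolation=cv2.INTER_CUBIC)]))
```

```text
top [[60.0, 303.0], [76.0, 312.0], [44.0, 294.0], [47.0, 303.0], [27.0, 302.0]]
side [[136.0, 108.0], [134.0, 117.0], [138.0, 100.0], [132.0, 92.0], [126.0, 69.0]]
```

View pics/st.png

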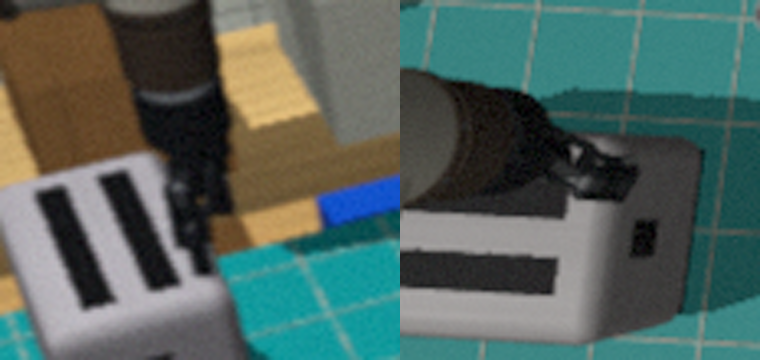

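The robot and camera views disagree by a few centimetres, as if rotated about the base. I'll quantify this from the finger silhouette rather than trust either one.

Run:
```python
from rig import manip
from h import *
for n,(r0,r1,c0,c1) in {"side":(290,335,305,350),"top":(215,262,390,425)}.items():
    g=manip.get_image(n)["image"][r0:r1,c0:c1].max(2)
    print(n,r0,c0)
    for i,row in enumerate(g): print(r0+i,"".join(" .:-=+*#%@"[::-1][min(9,int(v)//20)] for v in row))
```

```text
side 290 305
290 ==-=+++*+++++++**%%@%@%%%%%@%%%%%%@@@@@@@%+=-
291 +++++++*++++++*+**%%@%%@@%@%%%%%%%%%@@@@%*=--
292 ***+*++++++++++++*#%%%@@%%@%@%%@%@@@@%%%#+-:-
293 ++*++++**++***++++*#%@%@@%@%@%%%%%%@%%%#+-::-
294 ++**+*+*++*+++**+==*%@%@@%%%%%@@%@@@@%*=::::-
295 +++++++++++*+++==-=*%%%%%%%@%%%@%@%@%*=:::::-
296 -++++**+*+++==-=+++*#%@%%%%@@@%%%%@%#+-::::::
297 :-+**+++++=--==+++++*%%%@%%%@%%@%%@%#=:::::::
298 ::=++++++=-==++++=--=#%@%%@@%@@@%%@%+-:::::::
299 ::-++*++===+++=-:---+#%@%%@@@@%%%%%%+-:::::::
300 ::-+*++==++++=-:--=+*%@@%%@@@%%###%%+-:::::::
301 ::-++++++++=---==++++#@%@@@@@%%###%#+-::::::.
302 ::-=+*+++=-::-=+*+==-+#@@@@@@%@#*###=::.:..::
303 ===+*+*+=-::-+++=-:::=#@@%@@@@%##**+-:..:::::
304 +++++++++==++++=:::::=*%@@@@%@%#**+-:..::::::
305 +*+--:-=++*++=-::::::=*%@%%@@@%#**=-:::::::::
306 **+-::::-++=-::::::::=#@@@@@@%%#**+-:::::::::
307 +++=-::::--::::::::::+#%@%@%@%%##***=-:::::::
308 ++++-:::::::::::::::-=**%@@%%###***#+-:::::::
309 -++*+-::::::::::::::-=+*#%@%#####*###*-::::::
310 :-+++=-:::::::::::::-=+*#%@@%%%%#**#%#+-:::::
311 .:-===-::::::::::::::-+*%@@@@%@%#
[... 2354 characters left out ...]
%#%%%%*==**+********
245 =-----=:...-==+%@@@@%*==******+****
246 =----==:..:====%@@@@@%*+******+****
247 =----=-..:-=-=+@@%@%%@%*******+****
248 =---==-.:=-=-=*@@@@%@%%*******+****
249 -----=::--=--=+@@%@%%@%******++****
250 -----=--=======%@%@@@%#*+++++++++++
251 -----===+++====+#@%@%#*++++++++*+++
252 --------=**+++=+++**++***+***++****
253 --------=******++++===*******++****
254 -------=+*********++=+*******++****
255 -------=**+******************++****
256 ------=+**++*****************++****
257 ------=**********************++**+*
258 ------=********+*****+*+******+****
259 -----=+**********************+++***
260 -----=***********************++****
261 ---==+****************+******++****
```

Emit:
jog_arm --motion '[[[0, 0, -0.4], [0, 0, 0], 0], [[0, 0, -0.5], [0, 0, 0], 0], [[-1, 0.16, -0.5], [0, 0, 0.036], 0], [[-1, 0.16, -0.5], [0, 0, 0.036], 0], [[-1, 0.16, -0.5], [0, 0, 0.036], 0], [[-1, 0.16, -0.5], [0, 0, 0.036], 0], [[-1, 0.16, -0.5], [0, 0, 0.036], 0]]'

```text
t: 4.43
tool_pos: [406.1, -391.9, 140.6]
orientation: [180.0, -0.1, -18.1]
force: [1.2, 0.3, -1.2]
width: -0.3
grasp_force: 0.0
```

```bash
cat >> h.py <<'E'
def asc(img,n,r0,r1,c0,c1):
    print(n,"rows",r0,"cols",c0)
    for i,row in enumerate(img[r0:r1,c0:c1].max(2)): print(r0+i,"".join(" .:-=+*#%@"[::-1][min(9,int(v)//20)] for v in row))
E
python3 - <<'E'
from rig import manip
from h import *
p=manip.read_state()["tool_pos"]+[0,0,-22]
D=np.array([.056*(190-p[1]),.056*(p[0]-258),0]);print(p,D)
for n in("side","top"):
    u,v=map(int,proj(n,p+D));print(n,u,v)
    asc(manip.get_image(n)["image"],n,v-20,v+18,u-20,u+20)
E
```

```text
[ 406.05253739 -391.9436598   118.62561245] [32.58884495  8.29094209  0.        ]
side 305 312
side rows 292 cols 285
292 =*%%%@%%%%%%%%@%%%%@@@@%%#*++++++*++*+++
293 ==+#%@%%@@%%%%%%%%%@%%@%#**+++**+++++++=
294 =--=#@@@%%%%@%%%%%%%@%%#*+++++++++*++===
295 -=::=#%@%@@%%%@@%%%%%%#**+++++++++=+=-=+
296 :--.-+%%%%%%%%%%%%%%%%#*++*+*+++==-=++++
297 :-=--+%%%%@%@%%%%@%@%#*++*++*+==-==++++=
298 ::-==*%%%@@%%%%@%%%%#+++++*++=-==+++==-:
299 :.:-=*%%%@%@@%%%%%@%*==+++++===+++=--:--
300 ::::-+#%@@@%%%%%%%@%+--++++==++++--::-=+
301 :::::=#%@@@%%%###%@#=:-++++++++==--=++++
302 :::::-+%%@@%%%###%%#=:-=++*++=-::-++++=-
303 ::::::=%@%%%@%####%#=-=++**+=-::=+++=-::
304 ::::::=#@@@@%#***#%#*++++=++++==++=-::::
305 ::::::=#%@@%%#********+=:::-+**++=-:::::
306 ::::::-*%%@@%#*****++++-::::-++=-:::::.:
307 ::.:::-+#@@%%%***++++++=-::::---::::::::
308 :::::::+#%%@@%#**+++++*+=:::::::::::::::
309 ::::::-+#%%%%%******++**+-::::::::::::::
310 :::::::=#%%###****##*+++++-:::.::.::::::
311 :::.::-=#%%%%%#***#%#+--==-::::::::::::.
312 :::::::=*%%@%%#**##%#=-:::::::::::::::..
313 :::::::-+#%%%%##*##%%+-::::::::=+
[... 1771 characters left out ...]
#***#%%%#%%%%@@@@@%*==---
260 ======+=-----=*%###%%%%#%%%@%@@@@@%#+=--
261 =====++=-----=#%%%%%%%%%%%@@@@@@@%%%#*+=
262 ====+=+=------=#%%@%%#%%%@@@@@@@%%@@@%#*
263 ====++==-------=*%%%##%@@@@%@@@@@@@%%%%#
264 ===+=+=---------=*%%%%%@@%@@%@@@@%@%@%%%
265 ====++=----------=+#%@%%%%%@%%%%@%%%%%%%
266 ======------------=*%%@%%%%%@@@%@@%%%%%%
267 ==+=+=------------+**#%%@@%@@@@@@@%%%%%%
268 ==+++=-----------+*****#%%@@@@@@@@%%@%%%
269 ==+++=----------=**+*+**#%%@@%%@@@%@%%%%
270 ==+===----------+**+***+*#*#%%@@@@@%%@%%
271 =+=+=----------+****++*****#%%%@@@%@%%%@
272 =====---------+**+**+**++***###%@@@@@%@%
273 ==++=--------=****++****+******#%@@@@@%@
274 =+===--------=*******************%@@@@%@
```

Run:
```python
from h import *
np.set_printoptions(precision=1,suppress=True)
print(tri((406,258.5),(298.5,312.5)))
print("prev",tri((404,226),(335.5,311)))
for z in(118.6,): print(onz("top",406,258.5,z),onz("side",298.5,312.5,z))
for z in(67.6,): print(onz("top",404,226,z),onz("side",335.5,311,z))
```

```text
(array([ 429.6, -373.8,  114.9]), [np.float64(7.630152146131204), np.float64(7.630152146131185)])
prev (array([ 540.8, -385. ,   56.5]), [np.float64(4.181750982580952), np.float64(4.181750982580766)])
[ 436.6 -374.9  118.6] [ 420.7 -374.7  118.6]
[ 542.8 -383.2   67.6] [ 532.2 -389.9   67.6]
```

Run:
```python
from h import *
from scipy.optimize import least_squares
np.set_printoptions(precision=1,suppress=True)
def f(p,yaw,o):
    c,s=np.cos(yaw),np.sin(yaw)
    K=[p+np.array([c*a+s*b,s*a-c*b,0]) for a in(-11,11) for b in(-14.5,14.5)]
    S=np.array([proj("side",k) for k in K]);T=np.array([proj("top",k) for k in K])
    L=T[np.argsort(T[:,0])[:2]]
    return np.array([S[:,0].min(),S[:,0].max(),S[:,1].max(),T[:,0].min(),L[:,1].mean()])-o
for p0,yaw,o in(([507.9,-401.7,67.6],-14.8,[327.5,344,313.8,400.5,226]),([406.1,-391.9,118.6],-18.1,[292,306,316.5,402.3,258.5])):
    r=least_squares(f,p0,args=(np.radians(yaw),np.array(o)));print(r.x,r.x-p0,r.fun)
```

```text
[ 534.9 -387.    75. ] [27.  14.7  7.4] [ 3.4 -2.7 -0.3 -0.1  0.7]
[ 423.8 -376.8  128.7] [17.7 15.1 10.1] [ 3.1 -1.  -0.6 -0.6  2.3]
```

Emit:
jog_arm --motion '[[[0, 0.05, 0.3], [0, 0, 0], 0], [[0, 0.05, 0.54], [0, 0, 0], 0], [[0, 0.05, 0.54], [0, 0, 0], 0], [[0.15, 0.05, 0.54], [0, 0, 0], 0], [[0.27, 0.05, 0.54], [0, 0, 0], 0], [[0.39, 0.05, 0.54], [0, 0, 0], 0], [[0.5, 0.05, 0.54], [0, 0, 0], 0], [[0.6, 0.05, 0.54], [0, 0, 0], 0], [[0.69, 0.05, 0.54], [0, 0, 0], 0], [[0.77, 0.05, 0.54], [0, 0, 0], 0], [[0.82, 0.05, 0.54], [0, 0, 0], 0], [[0.82, 0.05, 0.54], [0, 0, 0], 0]]'

```text
t: 5.53
tool_pos: [484.0, -422.0, 85.4]
orientation: [180.0, -0.0, -18.1]
force: [0.2, 0.2, -0.2]
width: -0.3
grasp_force: 0.0
```

Run:
```python
from rig import manip
from h import *
asc(manip.get_image("side")["image"],"side",285,335,305,350)
```

```text
side rows 285 cols 305
285 =-=========*#%#%%#%%%##%################%%%*-
286 ==-=======*#%%%##%###################%%%%%#*-
287 ==---=====*#%%##%%##%#############%##%%%#%#*-
288 ==-----=++*#%%##%############%#####%##%%%%#+:
289 ====-=+++**#%%%%##%###################%%%#++-
290 ==-=+++++**%%@%%%###################%#%%#+---
291 +++++++*+*#%@%%%%#################%%%%%%#=---
292 ***++**+**#%@%%%%%%###########%#####%%%%#-::-
293 +*+++++++*#%@@@@%%%%################%%%%*-::-
294 ++++*++++**%@@%%%@%%%%############%%%%%%+-::-
295 ++*++++++*#%@@@@%%@%%%%#######%%%%%%%%@#+-::-
296 -+*+*++++**%@@@%%%%%%%%%%%%%#%%%%%%%@%@#=::::
297 :-+++*+*+++#%@@@%@%%%%@%%%%%%%@@%%%@%@%#=::::
298 ::=+*++++=-+%@@%%%%%%%%%%%%@%%%%@%%@@@%*=::::
299 ::=+++++==+*#@%@%%%%@%%@%%%%%%@%%%%%@%#+-::::
300 ::=++*+==++*#%@@@%%%%@@@%@%%%%%%%%%@@%*=:::::
301 ::-++++++++++*%@%@%%@%%%@%%@@%%@%%%@@#+-::::.
302 ::-=+++++=-:-+#%@%@@%%@%@%%%%@@%%@@@%*=::..::
303 -==+***+=-::-+*#%@@%%%@%%@%%%%@%@@@%*-:.:::::
304 ++++++++++=++++*#%@@%@%%@%%@%%%%@@%+-:.::::::
305 +++=::--++**+=--+%@@%%@%%%@@%@%%%#+-:::::::::
306 *++=::::-++=-:::=#%@%@%
[... 722 characters left out ...]

321 :::::::. .-*%@%##*+*#%@%%%%#*##%%*-::::::::::
322 ::::::::   :==--+++*%@@@%@%#*##%%*=::::::::::
323 ::::::::        :=+*#%@%%%%#**#%%#=::::::::::
324 ::::::::.        :++*#%%%%#***++=++-:::::::::
325 :::::::--.       :+**#%%%%+-::.  .--:::::::::
326 ::::::::--::-:...=*###%%%#-       :-:::::::::
327 ::::::::---------+*%%%%%%#=       .-:::::::::
328 ::::::::-=-----:-=*%%%%%##=        --::::::::
329 :::::::::==-------+###**++:        :-::::::::
330 :::::::::==-------=+++=---:        :-::::::::
331 :::::::::-==-----------:--::..   .:==-:::::::
332 :::::::::-==------:-::::::::-:::-:=++-:::::::
333 =--------===---:-:::::::----------=+*+-::::::
334 +++++++++++=-:::::::--:--------===++*+-::::::
```

Run:
```python
from rig import manip
from h import *
np.set_printoptions(precision=1,suppress=True)
p=manip.read_state()["tool_pos"]; print(p, proj("side",p-[0,0,22]),proj("top",p-[0,0,22]))
for z in (63.4,71): print(z,onz("side",332.5,320,z))
print("ball",onz("side",318,318,74.7),onz("top",408.5,248,74.7))
asc(manip.get_image("top")["image"],"top",222,262,392,430)
```

```text
[ 483.2 -421.7   85.3] (np.float64(325.89914871935633), np.float64(327.7421826268004)) (np.float64(416.29155054982004), np.float64(246.03637445725562))
63.4 [ 511.7 -408.9   63.4]
71 [ 508.9 -412.5   71. ]
ball [ 474.6 -391.1   74.7] [ 474.2 -394.7   74.7]
top rows 222 cols 392
222 ==========+++========+***+=--::::::...
223 ===========++=-------=+***+---:::::::.
224 ==========+++=---------=+**+=--:::::::
225 ==========++==----------==+*+=----::::
226 ==========++==-----------===++=-----::
227 =========+=+=---------------=====----:
228 =========+++=----===----------==+==---
229 =========+=++==--=*++=--------=+#*+==-
230 ========+++=--==++%%#+=------==#@%#++=
231 =======++++-..::=#####*+===+++#@@@@%#+
232 ========+++:....:****#%#*+%@@@@@@@%%%%
233 ======++++=:....-*++**%#%%@%@@@@@@@%@%
234 =======+++-.....=*****%%%%%%@@@@@%%%@%
235 ========++-....:######%%%%%%@@@%@@%@@%
236 ======++++-:...-%#%%%%#%%@@@@@@@@@@%@%
237 ======+++==+=--+%%%%%#*%%@%@@@@@@%@%%%
238 =======++=+#####%%%%#*#%@@@@%@@@@%@@@@
239 ======+++++######%%@##%%@%%%@%@@@@@%@%
240 ======++++***#####%%%%%%%%%@@@@@@@@%@%
241 
[... 198 characters left out ...]
%%@%@@@@@@@@
246 =====++=:...:#@@%@@%*+***#%#%%%%@@%@@%
247 ====+++=:...-@@@@@@@%*****###%#%@@@@@%
248 ====+++-...:*@@%@%@@%******###**##%@@@
249 =====++-...:+@@@%@%%%**+***********%%@
250 ====++=:..:==%@@%@@%#+++++++++++*+**#%
251 ==+=+++-:-===+#%@@%#*++++++++*+**+++**
252 ==+++++===++==++*+++*+******+********+
253 ++=+++==-==+*++++===********+********+
254 +=++++=---=+*****+++*******++***++****
255 *+++++=---+*****************+*****+***
256 *++++==--=*****************++*******++
257 #*+++=---=******+***********+*********
258 *#*++=---=**+**************++*********
259 *#*++=---+*****************++******+**
260 +**++=--+******+***********++*********
261 ++#*==-+***+**********+****++******+**
```

Run:
```python
from h import *
np.set_printoptions(precision=1,suppress=True)
for a in((411.5,234),(409,233.5),(413,234)):
  for b in((332.5,320),(332.5,323)): print(a,b,tri(a,b)[0],tri(a,b)[1][0])
# known landmark check: base ring of robot (dia?) and start-image joints
from rig import manip
s=manip.read_state();print(s["joint_positions"],s["tool_pos"])
```

```text
(411.5, 234) (332.5, 320) [ 517.  -407.4   59.2] 3.616443248748673
(411.5, 234) (332.5, 323) [ 517.8 -410.4   47.5] 4.902628337605312
(409, 233.5) (332.5, 320) [ 520.3 -402.7   49.1] 3.2394481541666758
(409, 233.5) (332.5, 323) [ 521.1 -405.6   37.3] 4.532681721583443
(413, 234) (332.5, 320) [ 515.5 -410.2   64.9] 4.2808338244845325
(413, 234) (332.5, 323) [ 516.3 -413.1   53.4] 5.566794375844156
[-26.7  30.4  -7.1  -0.  -52.5  98.6] [ 482.7 -421.6   85.3]
```

Run:
```python
from rig import manip
import cv2,numpy as np
a=manip.get_image("side")["image"][255:345,275:385];b=manip.get_image("top")["image"][195:285,365:460]
f=lambda i:cv2.resize(cv2.cvtColor(i,cv2.COLOR_RGB2BGR),(395,395*90//i.shape[1]),interpolation=cv2.INTER_CUBIC)
A,B=f(a),f(b);A=cv2.copyMakeBorder(A,0,B.shape[0]-A.shape[0],0,0,cv2.BORDER_CONSTANT)
A=np.clip(A*1.6,0,255).astype(np.uint8);B=np.clip(B*1.6,0,255).astype(np.uint8)
cv2.imwrite("pics/p3.png",np.hstack([A,B]))
```

```text
(no output)
```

View pics/p3.png

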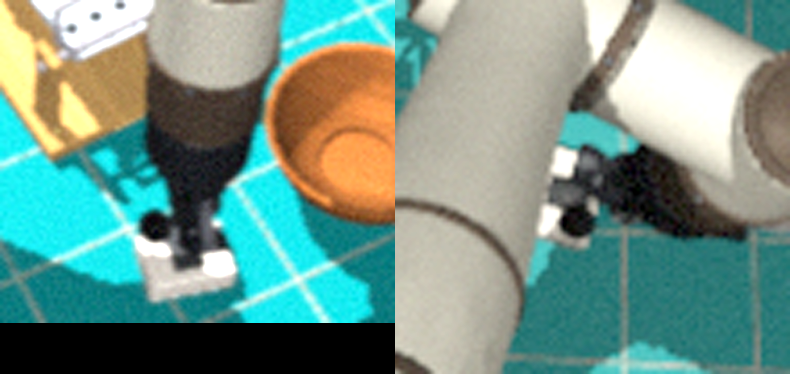

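Run:
```python
from h import *
p=np.array([482.7,-421.6,85.3])
for h in(-22,50,100,150,200,250,300): print(h,np.round(proj("side",p+[0,0,h])),np.round(proj("top",p+[0,0,h])))
from rig import manip
g=manip.get_image("side")["image"]
for r in range(230,326,6): 
    row=g[r,290:390].astype(int); print(r,"".join("#" if v.max()<70 else ("o" if abs(v[0]-v[2])<35 and v.max()<200 else ".") for v in row))
```

```text
-22 [326. 328.] [416. 246.]
50 [328. 314.] [424. 243.]
100 [329. 304.] [429. 240.]
150 [331. 293.] [435. 238.]
200 [332. 282.] [442. 235.]
250 [334. 270.] [449. 231.]
300 [336. 257.] [457. 228.]
230 ..........o..o.........ooooooo...ooooooooooooooooooo####ooooo.......................................
236 ooo...............o........ooooooooooooooooooooooooooooooo####ooo....oo.............................
242 ......oooo.............o....ooooooooooooooooooooooooooooooo####oooo.................................
248 .........ooooo..oooooooo...ooooooooooooooooooooooooooo#o#####oooo...................................
254 o...ooooooo.......o.....oooooooooooooooooooooooooooooooooooooooo....................................
260 ooo......ooooo......ooooooooooooooooooooooooooooooooooooooooooo.....................................
266 oooo..oooooooooooooo.....oooooooooooooooooooooooooooooooooooooo.....................................
272 ......o...................o#ooooooooooooooooooooooooooooooooo#o...o.................................
278 ..........................#########ooooooooooooooooooo#####..o......................................
284 ..........................#################################.........................................
290 ...................oo....###############################......#.....................................
296 ......ooo................#############################......o...##..................................
302 ..........oo.................#######################...........o....................................
308 ...............o................###############.....................#...............................
314 ..........................####ooo###########...............................####.....................
320 .......................oo########o#############............o..................................ooooo.
```

The gripper body projects where expected, but the fingers don't. I'll lift clear and take one composite picture with the fingers closed and open, both cameras.

Emit:
jog_arm --motion '[[[0, 0, -0.4], [0, 0, 0], 0], [[0, 0, -0.8], [0, 0, 0], 0], [[-0.8, 0, -0.8], [0, 0, 0], 0], [[-0.8, 0, -0.8], [0, 0, 0], 0], [[-0.8, 0, -0.8], [0, 0, 0], 0], [[-0.8, 0, -0.8], [0, 0, 0], 0]]'

```text
t: 6.28
tool_pos: [404.4, -396.1, 166.0]
orientation: [-180.0, 0.0, -18.2]
force: [0.2, -0.8, 1.0]
width: 0.3
grasp_force: 0.0
```

```bash
cat > snap.py <<'E'
import sys,numpy as np
from rig import manip
p=manip.read_state()["tool_pos"]
np.savez(sys.argv[1],side=manip.get_image("side")["image"],top=manip.get_image("top")["image"],p=p)
E
python3 snap.py closed.npz
```

```text
(no output)
```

Emit:
jog_arm --motion '[[[0, 0, 0], [0, 0, 0], 1], [[0, 0, 0], [0, 0, 0], 1], [[0, 0, 0], [0, 0, 0], 1], [[0, 0, 0], [0, 0, 0], 1], [[0, 0, 0], [0, 0, 0], 1], [[0, 0, 0], [0, 0, 0], 1], [[0, 0, 0], [0, 0, 0], 1]]'

```text
t: 6.97
tool_pos: [407.0, -396.9, 165.3]
orientation: [-180.0, 0.0, -18.1]
force: [-0.4, 0.2, -0.7]
width: 83.4
grasp_force: 0.0
```

```bash
python3 snap.py open.npz
python3 - <<'E'
from h import *
R=[]
for f in("closed","open"):
    d=np.load(f+".npz");p=d["p"];row=[]
    print(f,p)
    for n in("side","top"):
        u,v=map(int,proj(n,p+[0,0,30]));im=cv2.cvtColor(d[n],cv2.COLOR_RGB2BGR)
        c=im[v-35:v+35,u-45:u+45]; c=np.clip(cv2.resize(c,(380,296),interpolation=cv2.INTER_CUBIC)*2.2,0,255).astype(np.uint8)
        k=380/90
        yaw=np.radians(-18.1);y=np.array([np.sin(yaw),-np.cos(yaw),0]);w=42 if f=="open" else 0
        for q,col in((p+[0,0,-22],(0,0,255)),(p+y*w+[0,0,-3],(0,255,0)),(p-y*w+[0,0,-3],(255,0,255)),(p+[0,0,54],(255,255,0))):
            a,b=proj(n,q);cv2.circle(c,(int((a-u+45.5)*k),int((b-v+35.5)*k)),4,col,1)
        print(n,u,v);row.append(c)
    R.append(np.hstack(row))
cv2.imwrite("pics/cmp.png",np.vstack(R))
E
```

```text
closed [ 404.44184678 -396.08618149  166.01386454]
side 297 305
top 421 267
open [ 406.97331866 -396.88208907  165.28852838]
side 298 305
top 421 266
```

View pics/cmp.png

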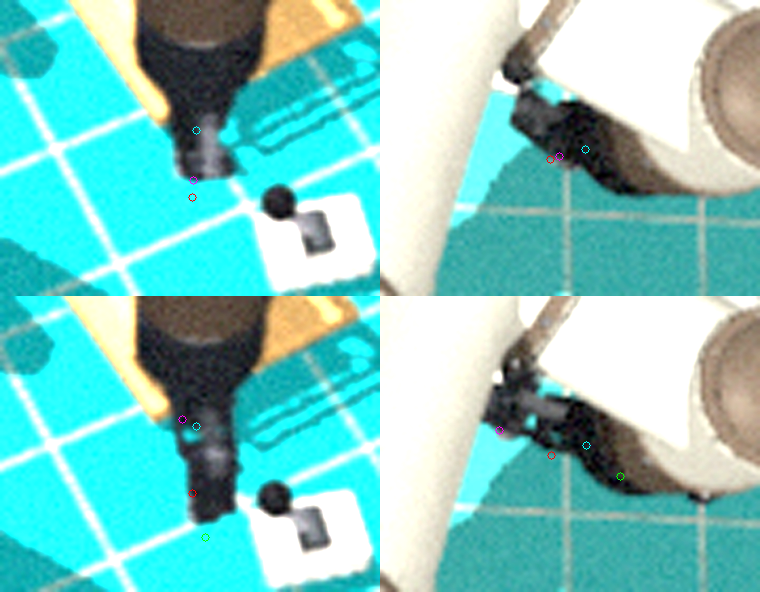

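Emit:
jog_arm --motion '[[[-0.1, 0, 0.3], [0, 0, 0], 0], [[-0.1, 0, 0.6], [0, 0, 0], 0], [[-0.1, 0, 0.9], [0, 0, 0], 0], [[-0.1, 0, 1], [0, 0, 0], 0], [[-0.1, 0, 1], [0, 0, 0], 0], [[-0.1, 0, 1], [0, 0, 0], 0]]'

```text
t: 7.57
tool_pos: [397.9, -394.3, 66.0]
orientation: [180.0, -0.0, -18.1]
force: [0.3, 0.3, 0.1]
width: 12.3
grasp_force: 0.0
```

Emit:
jog_arm --motion '[[[0, 0, 0.15], [0, 0, 0], 0], [[0, 0, 0.3], [0, 0, 0], 0], [[0, 0, 0.37], [0, 0, 0], 0], [[0, 0, 0.41], [0, 0, 0], 0], [[0, 0, 0.44], [0, 0, 0], 0], [[0, 0, 0.44], [0, 0, 0], 0]]'

```text
t: 8.07
tool_pos: [397.9, -394.1, 22.0]
orientation: [180.0, -0.1, -18.1]
force: [-0.0, 0.1, -0.6]
width: 0.2
grasp_force: 0.0
```

Run:
```python
from rig import manip
from h import *
s=manip.read_state();print(s["tool_pos"],s["force"],s["torque"],s["joint_positions"])
p=s["tool_pos"]-[0,0,22]
for n in("side","top"):
    g=manip.get_image(n)["image"];u,v=map(int,proj(n,p));print(n,proj(n,p));asc(g,n,v-30,v+12,u-22,u+24)
```

```text
[ 397.87811819 -394.06719419   21.98045518] [-0.00226815  0.09738886 -0.55145874] [ 0.0175159  -0.02910069 -0.02041342] [-2.81391008e+01  2.87356423e+01 -2.23885347e+01  1.36756645e-02
 -3.88109336e+01  1.00045136e+02]
side (np.float64(293.1327187021417), np.float64(343.11349663386693))
side rows 313 cols 271
313 ::::..::-*%@%@%%%%%%%####%%##%%%%@@@%+-::::::=
314 :::::.::-*%@%%@%%%%%%%%%%%%%%%%%@@@@%+-::::-+#
315 ::::::..-=#%@%%@%@%%%%@%%%@%%%%%%@@%%=::::-+#%
316 .::::::::=#%@@%%%%%%%%@%@@%%@%%@%@@@*-::.:=#@@
317 ..:::.:::-*%@@%@%@%%%%%%@%%%%@@%%@%#+-...:=%@@
318 ..::::.:::=*%%%%%%%%@%%%%%%%%%@%%@%*=:...:=#@@
319 ...:::::::-+%%@%%@@%%%%@%%@@%%%%@%#+:.::.:=#%@
320 :..::::::::-*%%@@%%%%%@%%%%@@@%@@#+-::::..:=#@
321 :...:::::.::=*#@%%@%%%@%@%%%%@@@#+-:::::..  -*
322 -:..:::.:::::-+*%%%%%%%%%%%@%%@#*-::::::::   .
323 +=-::::::::::::=*%%%@%%%%%@@%%%*=:::::::::    
324 ++=-:::::::::.:-+%%%%%%%@%%%@@#=::::::::::.   
325 +*++==-:::::::::=#%%@%@%%%%@@%*-:::::::::-:   
326 +++*++==-:::::::=#@@@@%%%%%@%#=::::::::::::   
327 +*+*+++++=-:::.:=#%@@%%%%%%%%*-::::::::::::   
328 ++*+**+*+++==-::=*%@
[... 2884 characters left out ...]
++********%%%%%@@@@@@%%%%%%%##***++++
274 +++*#*+++++*********%%%@@@@@@@@%@%%%%%##***+++
275 ++++*#*+++++******+***##%@@@@@@%@%%%%%%#******
276 +++++**+++***+*****+***#%%@@@@@@%%%%%%%##*#***
277 +++++*#*++***+********+**#%%@@%@%%%@%%%###****
278 +++++*#*+++****************#%%@@@@%%%%%###****
279 ++++++*#*+***+**++**++******#@%@@@%%%%%%%##***
280 +++++++**++++++++*++*****+***#@@@%%%%%%%%%##**
281 +++++++***++++++*++++++++++++*#%@@@%%%%%@@%###
282 +++++++*#*********+*++++++++++*#%%@%%@%%@%%%##
283 +++++++*#**********++****++++****#%@@@@@@%%%%%
284 ++++++++#******+**++*****+***+*++**###%%#**+**
285 ++++++++*#**********+*+****++***+****+========
286 ++++++++*#********+*****+*******+*++==--------
```

Emit:
jog_arm --motion '[[[0, 0, -0.3], [0, 0, 0], 0], [[0, 0, -0.55], [0, 0, 0], 0], [[0.1, 0, -0.55], [0, 0, 0], 0], [[0.2, 0, -0.55], [0, 0, 0], 0], [[0.28, 0, -0.55], [0, 0, 0], 0], [[0.28, 0, -0.55], [0, 0, 0], 0]]'

```text
t: 8.67
tool_pos: [425.4, -402.8, 75.7]
orientation: [180.0, -0.0, -18.1]
force: [-0.1, -0.6, 0.1]
width: 0.2
grasp_force: 0.0
```

```bash
cat > look.py <<'E'
from rig import manip
from h import *
print(manip.read_state()["force"])
asc(manip.get_image("side")["image"],"side",304,336,292,346)
asc(manip.get_image("top")["image"],"top",228,264,388,420)
E
python3 look.py
```

```text
[-0.07221058 -0.63598713  0.09488332]
side rows 304 cols 292
304 =#%@%%%%%%%%%@%%@@%%#%@%%@%#=::::::::::::::::::::...::
305 -+%%@@%%@%%%@%%%%%%%%%%%%@%+-:::::::::::::::::::.:::::
306 :=*%@%%%%%%%@%%%%%%%%%@@@%*=::::::::::::::.::...::::::
307 ::=#@@@@@@%%%%@@%%@%@%@%@#+-::::::::::::::..::::::::::
308 ::-+#%@%@@%%%@%%@@%%%@@%%*-::::::::::::::.::::::::::::
309 ::::=*%@%%%%%%%%%@@%@@%#+-::::::::::::..:::::::::.::::
310 :::::=*%%%@%%@%%%%%%%%#+-::::::::::..:::::::::::::::::
311 :::.:-+%%%%%%%%%%%@%@#+-::::::::...:::::::::::::::::::
312 ::::::=#%%%%@%%%%@%%%#=::::::::...:::::::::::::::::.::
313 ::::::=*%%%@@%%%@@%%%+---++=-:.:::::::::::::::::::::::
314 ::::::-*%%@@%%%%%%%%#==+#%%#+-::::::::::::::::::::.:::
315 ::::::-*%@%@@%%%%%%%#+*#@@@%#+-::::::::::::::::::::::.
316 ::::::-+%@@%@%%####%**#@@%@@@#=::::::....   ::::::::::
317 ::::.::=#@@@@%%#####++%%@@@@@#+:....        .:::::::::
318 :::::.:=#@@@%%##**#*=+#@@@@@@%=.             :::::::::
319 ::::.::=*%@@@@%****=-=#@@@@%@#=::--=:        .::::::::
320 :::::::-*%@%@%%**+=:::=#@@@@@%*+++##*:       .::::::::
321 ::::.::-*%@%@@%#*+=:. .-*%@%#***
[... 1502 characters left out ...]
5 ====+=+++==++=***+++++++=::.....
246 =+=+=++++=:::.::=**++++++=:::...
247 ===++++++-......-#***+++++-:::..
248 ===+++++=:......-%%#**++++=-::::
249 ==++++++=: ...::-@%%%#**++++-:::
250 =+=+++++=-:..:=++@@@@%##**++=-::
251 =+=+++++===-:-%%%%@@@@%*****+=::
252 ==++++++=--==*%%%@%%#*+**##**+=-
253 ==+++++==---=*#%%%%##++#%@%##*+=
254 =++++++=----=%###%%%##%%@@@@%#*+
255 =++++++=---=+%####%%#%%%%%@@@%%#
256 =++++++=---=*%%%%%%#%%%%@@@@@%%%
257 =++++++=---+%@%%%%%%%%%@@@%@@@@%
258 +=+++++=---=#%%%%%#%%%%@@%@@%@%@
259 +++++++-----+*%%@%#%%%%@@@@@@@%%
260 =+++++==-----=+%@%#@@%@@@@@@@%%%
261 =+++++=-------=+#%%%%%%@@@@@@@%%
262 ++++++=--------=*%%%@%%%@@@@@@@%
263 ++++++=-------=+**#%%%@%@%@@@@%%
```

Emit:
jog_arm --motion '[[[0.1, 0, 0], [0, 0, 0], 0], [[0.2, 0, 0], [0, 0, 0], 0], [[0.2, 0, 0], [0, 0, 0], 0]]'

```text
t: 9.02
tool_pos: [445.1, -409.6, 76.2]
orientation: [180.0, -0.1, -18.0]
force: [-0.2, 0.1, -0.4]
width: 0.1
grasp_force: 0.0
```

```bash
python3 look.py
```

```text
[-0.21302556  0.05310925 -0.4182916 ]
side rows 304 cols 292
304 :::::::-+#%@%%%@@%%%%%%%%@%@%%%%%@%*=::::::::::::..:::
305 ::::::::-+#%@@@@@%@%%%%%%%%%@@@%@@#=::::::::::::.:::::
306 :::::::::-*#%@@%%%@%%@%%%%%%@%@@@%+-::::::::..::.:::::
307 ::::::::::=+#%@%%@%%%@@%%%@%%@%%#+=::::::::.::::::::::
308 ::::::::::--=*%@%%%%%%%%@%%@%%%%*-::::::..::::::::::::
309 :::::::::::::=#%%%%%%%@%%%@@%%#+-:.::::.:::::::::..:::
310 :::::::::::::-*%%%%%%%%@%%%@@#+-::.:.:::::::::::::::::
311 ::::::::::::::+#%%%%%%%%%%@%%#=::..::::::::::::::::.::
312 ::.:::::::::::=#%@@%%%%%%@%%%+-:.::::::::::::::::::..:
313 ::::::::::::::=#%%@@@@%%%%%%#=::::::::::::::::::::::::
314 .:::::::::::::=*%@%@@%%%%%%%*=::::::::::::::::::::::::
315 ::::::::::::::-*%@@@@%%###%%%*-::::::.::::::::::::::::
316 ::::::::::::::-+%%%@@%%###%%%#=::::::....  .::::::::::
317 :::::::::::::::=#%@@%@%#**#%@%+:....        .:::::::::
318 ::::::::.::::::=#%@@@@%#**#%@#=.             :::::::::
319 :::::::::::::::=*%%@@@%#**#%@#=::-=-:        .::::::::
320 :::::::::::::.:=#%@@@@%#**#%%%*++**#*-       .::::::::
321 :::::::::::..::=#%%%@@%#**##%#**
[... 1502 characters left out ...]
5 ====++++++-....:###%%%#*=+###%%*
246 =====++++=:....-#**####%#%%@@@@%
247 ====+++++=:....+#*****#%%%%@@@@@
248 ====+++++-....:%###***#%%%@@@@@@
249 =====++++-....-%%%%#**#%%%%@@@@@
250 =====++++=:..:+%%%%%###%%%@@@@@@
251 =====+++++=-:-*@%%%%#%%@@@%@@@@%
252 ===++++++=====+#%@@%#%%@%@@@@@@%
253 ==+++++++=----==+%%%%%%%%@@@@@@@
254 ===+++++=-------=+#@@%%%%%%@@@%@
255 ==++++++=-------=+*%%@%%%%@@@@@@
256 =+=+++++=-------=***%%%%%%%@@@@@
257 ====++++=-------=****#%%@@@@@@@@
258 ==+++++=-------=+******%@%@@%@@@
259 ==+++++=-------=+*******#%%%@@@@
260 ==+++++=-------+***+*+***##%%%@@
261 ==+++++=-----=+***********#####%
262 =++++++=-----=+***+************#
263 =+=++++=-----=****+*************
```

The silhouette seems to pass over the ball, so the tips may sit higher than I assumed. I'll back off, go lower (TCP 57) and sweep again slowly.

Emit:
jog_arm --motion '[[[-0.3, 0, -0.3], [0, 0, 0], 0], [[-0.6, 0, -0.2], [0, 0, 0], 0], [[-0.6, 0, 0.19], [0, 0, 0], 0], [[-0.6, 0, 0.19], [0, 0, 0], 0], [[-0.4, 0, 0.19], [0, 0, 0], 0], [[-0.25, 0, 0.19], [0, 0, 0], 0], [[-0.1, 0, 0.19], [0, 0, 0], 0], [[0, 0, 0.19], [0, 0, 0], 0], [[0, 0, 0.19], [0, 0, 0], 0]]'

```text
t: 9.87
tool_pos: [445.3, -409.6, 58.0]
orientation: [180.0, -0.1, -18.0]
force: [0.3, -0.6, -0.6]
width: -0.0
grasp_force: 0.0
```

```bash
python3 look.py; python3 -c "
from rig import manip;print(manip.read_state()['tau'])"
```

```text
[ 0.25079346 -0.59518635 -0.61075975]
side rows 304 cols 292
304 :::::::=#@%@%@%@%@%%%%%%%%%%%%%%@@%#+::::::::::::..:::
305 :::::::=*%@@%%%%%%%%%%%%@%@%%%@%@%%#=::::::::::::.::::
306 :::::::-*%@@%@%%%%%%%%@%%%%%%@%@@@%*-::::::::.:.::::::
307 ::::::::=#%%@%@@@%%%@%%%%%%%%@%%%@%+-:::::..::::::::::
308 ::::::::-*%@@%%%%%@%%%%%%@%%@%%%@%#=::::..:::::::.::::
309 :.:::::::=*%@%@@%@%%%%%%@%@@@%@@@%*-::..::::::::::::::
310 :::::::::-=*%%@@%%%%@%@%%%%%%@@@%*-:..::::::::::::::::
311 :::::::::.:=*%%@%%%%%%%%%@%%@@%#*-::::::::::::::::::.:
312 :::::::::::--*%@%%%%%%%%%%%%@%#+-:::::::::::::::::::.:
313 :::::::::::::=#@%%%%%%%%%%%%@%+-::::::::::::::::::::::
314 :::::::::::::-*%%%%%%%%%%%%%%#=:::::::::::::::::::::::
315 :::::::::::::-*%%%@@%@%%%@@%%#=::::::::::::::::::::::.
316 ::::::::::::::=#%%@@%%%@@%@@@#=:::::.....   .:::::::::
317 ::::.:::::::::=#%@@@@%%%%%@@@#+:....        .:::::::::
318 :.::::::::::::=#%%@@%%%%#%%@@#=.             :::::::::
319 ::::::::::::::-*%%%@@%%###%%@#=::--=:        .::::::::
320 :::::::::::..:-*%@%@@%%###%%%#*++**#*:       .::::::::
321 :::::::::.:..:-+%%@%%%##*##%##*+
[... 1601 characters left out ...]
@%%@@%%#*
248 =+++++++=....=%##%#%%%%%@@@@@%%#
249 =+++++++-...:*%#%%#%%%%%%@@%@@%%
250 ++++++++=::.-%%%%%%%%%%%@@@@@%%%
251 ++++++++====+%%%%%%%%%@@@@%@%%%%
252 =+++++++=--=+%%@%%%%%@@@@@@@@@@%
253 ++++++++=---=+#@@%#%%@@@@%@@@%%%
254 +=+++++==----=+#@%%%%%%@@@@@@%%%
255 =++++++=-------+*@@%%%%%@@@@@@%%
256 =++++++=-------=+#@%%%%%%@@@%@@%
257 ==+++++=-------=**#%@%@@%%@@@@@@
258 +=+++++=-------+***##%%@%@@@@@@@
259 +++++++=------+******#@@%@@@%@@@
260 ++++++==-----=********#%#%%@@@@@
261 ++++++==-----=*********##%%%%@%@
262 ++++++=------+******+****####%@@
263 ++++++=-----+*********+******#%@
[ 1.92211051e-01 -4.09043491e+01  1.52331716e+01  3.36868443e+00
  3.98083613e-02 -1.25614857e-03]
```

Emit:
jog_arm --motion '[[[0.1, 0, 0], [0, 0, 0], 0], [[0.2, 0, 0], [0, 0, 0], 0], [[0.25, 0, 0], [0, 0, 0], 0], [[0.25, 0, 0], [0, 0, 0], 0]]'

```text
t: 10.3
tool_pos: [468.2, -418.0, 58.2]
orientation: [179.9, -0.1, -18.1]
force: [-1.7, -4.1, 1.9]
width: -0.3
grasp_force: 2.2
```

```bash
python3 look.py
```

```text
[-1.74627643 -4.13395727  1.9420576 ]
side rows 304 cols 292
304 ::.::::-+++++++++#%%%%@@%%%%%%%%%%%%@%%@@%@@%*-:::.:::
305 ::::::::-+++*+++=+#@%@@%%%%%%%%%@%%%%%%%@%@@#+-:.:::::
306 :::::::::-++**++==*%@@@@@@%%%@@%@%%%%%%%%@@%#-:..:::::
307 ::::::::::==+*++==+#%%%@@%%%%@%%%%%%%@%%%@@%*-::::::::
308 ::::::::::---++++=-+#@%%@%%@%%%%%%%%%%%@@@%*=:::::::::
309 :::::::::::::-++*===*%%@%%%@@%%%%%%%%%@@@%#+-::::.::::
310 ::::::::::::..-++++==*#%%%%%%@%%%%%@%@@@%#+-::::::::::
311 :::::::::::::::--==-:-*#@%%%%%%%%%%%%%%%#+-:::::::::::
312 ::::::::::::::.:::::::=#%%%@%%%@%@@@@@%#+-::::::::::.:
313 ::::.::::::::::.::::::-*%@@%@%%%@%%%%@#=-:::::::::::::
314 :::.::::::::::::::::::-*%%%@%@%%%@%@%%*=::::::::::::::
315 .:::::.::::::::::::::::=#%@@@@@%%%%%@#+-::::::::::::::
316 :::::::::::::::::::::::=#%@%@%%%%%%%%*-... ..:::::::::
317 :::::::::::::::::.:::.:=#@@@%@%%%#%%%=      .:::::::::
318 :::::::::::::::::...:::=*%@@%@%%###%#-       :::::::::
319 ::::::::::::::...:::::.:=#%%@@%%#####-       .::::::::
320 :::::::::::::..:::::.   :*@@@%@%#**##-       .::::::::
321 :::::::::::..:::::::.   :#@@@@%%
[... 1502 characters left out ...]
5 ====++++++-....:-*@%%#%%@%@@%@@@
246 =====+++++-.....-*@@%%%@%%@@@@@@
247 ====++++++:.....=*@@@@@%%%@@%@@@
248 ====+++++=:.....==#@%@@@%%%@@@@@
249 =====++++=:....:===*%%@@@%@@@@%@
250 =====++++=-...:-=--=+++*#%@@@@@@
251 ====++++++=-:-=========+#%@%@@@@
252 +=+++=+++======++=====-=*#%%@%@@
253 ++=++++++=----=+*+++====**##%%##
254 *++++++++=----=+*+***+++***###**
255 #*+++++++=----+****************+
256 *#*+++++=----=*************+***+
257 +*#*++++=----=***+*******+*****+
258 =+**++++=----=*****************+
259 =+*#*+++=--==+*********+*******+
260 ==+*#*+=---=***+******+********+
261 =+=+**+=---+***+***********+***+
262 ==++**+=-=+****+***+***********+
263 ==++***+=+********+*************
```

Lateral contact on the lever at last: the ball has left its start position, and the force says the lever lies on the +y side of the fingers. I'll back off, shift towards +y and push again.

Emit:
jog_arm --motion '[[[-0.25, 0, 0], [0, 0, 0], 0], [[-0.45, 0, 0], [0, 0, 0], 0], [[-0.45, -0.15, -0.12], [0, 0, 0], 0], [[-0.45, -0.15, -0.12], [0, 0, 0], 0]]'

```text
t: 10.73
tool_pos: [428.6, -386.7, 70.6]
orientation: [-180.0, -0.1, -18.1]
force: [-0.5, -0.6, 0.6]
width: 0.2
grasp_force: 0.0
```

```bash
python3 look.py
```

```text
[-0.5046833  -0.62825495  0.61781267]
side rows 304 cols 292
304 :-*%%%%@%%@%%%@%%@%%@%%*++++--::::::::::::::::::::..::
305 ::=*%%%@%%%@%@@%%%%@%#**++=-::::::::::::.:::::::..::::
306 :::=*%@%%%%%%@%%@%%%*+++=-::::::::::::::::::.....:::::
307 ::::=#%%%%%%%@%%@%%#=---:::::::::::::::::...::::::::::
308 ::.:=#%%@%%%%@@@@@@#=:::::::::::::::::::...:::::::::::
309 ::.:-*%%@@@%%%%%@%%+-::::::::::::::::::.::::::::::.:::
310 ::::-*%%@@@%@@%%%%#=:::::::::::::::.:.::::::::::::::::
311 ::::-+#@@@@%%%#%%%*-::::::::::::...:::::::::::::::::.:
312 :::::=#@@@%%%###%#+-:.::::=++=-:..::::::::::::::.::.::
313 :::::=#@@@@%%#####+:::::-+*#%#*=-:::::::::::::::::::::
314 :::::=#%%@@%#***#+-:::::=#%%%%%#=:::::::::::::::::::::
315 :::::-*%@@%%#***+-:::::-+%@%%%@%+-::::::::..::::::::::
316 .::::-+%%@%@#**+=:::.::-*@@%%@%%*-::.....  ..:::::::::
317 :::::-+#%%@@%**+=:::..:=*@%%%@%%*-..        .:::::::::
318 :.:::-+%%@@%%***+==-:::-*%@@%%%%+.           :::::::::
319 :::::-+#%%%###****+-:..:=#@@@@@%*=--:        .::::::::
320 :::::-+#%%####***##=:    -*%%@%#**##*-       .::::::::
321 :::::-=*%%%%%#***#%*-     :-=+**
[... 1502 characters left out ...]
5 ++++++++++*++++++++-:...........
246 ++=----==-=+*++++++=::..........
247 ++=----=-..-+*++++++=:::........
248 ++=----+=-:::-+**++++=-:::......
249 +=-----+%%#=:.:-+**+++=::::.....
250 +=-----+%%%#+-:.-***++=--::::::.
251 +=----=+%%#%%#=--###*+++=::::::.
252 +=----=*##%%%%***@@%##**+--:::::
253 +=----+#%#%%%%%%%%%@@%##*+--::::
254 ==---=*%%%%%%%#%%%%@@@%%#*+=--::
255 =----=%@%%%%%%%%%%@@@@%@%%#*=---
256 =----=#%%%%%%%%@@@@@@@@%%%%#*==-
257 =----=+*%%@%#%%@@@@@@@@%@%%@%*+=
258 =------=*%@%%%@@@%%@@%@@%%%@%%#*
259 =-------=+#%@%%%%%@@@%@@%%%%%%%%
260 ---------=+#@%%%%@@%@@@%%%%%%%%%
261 -----------+*@@%@%@@@@@@@%%%%%%%
262 ------------=##@@@@%@@@@%@%%%%%%
263 ------------=**#%@@%@@@@@%%%%%%@
```

Emit:
jog_arm --motion '[[[0.15, 0, 0], [0, 0, 0], 0], [[0.25, 0, 0], [0, 0, 0], 0], [[0.35, 0, 0], [0, 0, 0], 0], [[0.42, 0, 0], [0, 0, 0], 0], [[0.42, 0, 0], [0, 0, 0], 0]]'

```text
t: 11.25
tool_pos: [470.0, -401.8, 68.8]
orientation: [180.0, -0.0, -18.1]
force: [-0.6, -0.8, -0.3]
width: 0.3
grasp_force: 0.0
```

```bash
python3 look.py
```

```text
[-0.56914992 -0.77206626 -0.29830819]
side rows 304 cols 292
304 :::::::-++++++++++++*%%%%%%%%@%@%@@@@%*-:::::::::..:::
305 ::::::::-+++++++=::-=#%@%%%%%%@%@%@%%*-:::::::::.:::::
306 :::::::::-++++*+-:::-*%%%%@%%%%%@%%%#=:::::::...::::::
307 ::::::::::-=+++++-::-*%%%@%@%@%%%%@%*-:::::.::::::::::
308 ::::::::::---++*+-:::=#%%%@%%%%@%%%#=::::.::::::::::::
309 :::::::::::::-+*++-::=#%%@@%@%%%%%%+-:..::::::::::.:::
310 ::::::::::::.:-=+++-:=#%@@@@%%%##%#+::::::::::::::::::
311 ::::::::::::::::===-:=#%@%@@%%##*#%*=:::::::::::::::::
312 ::::::::::::::..:::::-*%%%@@%%####%%*=::::::::::::::::
313 ::::::::::::::..:::::-+%@@%%%%#**#%@%*-:::::::::.:::::
314 :::::::::::::::::::::-=%%@@@%%***#%@@#=:::::::::::::::
315 ::::::.::::::::::::::-+#%@@@%%#**#%@@#=:::.:::::::::::
316 :::::::::::::::::::::-+#%@@@%%#**#%%%*-..  ..:::::::::
317 :::::::::::::::::...:-+#%@@%%%#**##%#-      .:::::::::
318 :::.::.::::::::::...:-+*#%%%###***#%+.       :::::::::
319 :::::::::::::::..::::-+*#%%%###***#%+        .::::::::
320 :::::::::::::...::...:-*#%@%%%#***#%#-       .::::::::
321 .:::::::::....::::::. .+#%@@@%##
[... 1502 characters left out ...]
5 +++++=-==:...-*@@%%%@@@@@@@@@%%%
246 ++++=--==:....:+@@%@%%%@@@@@@%%%
247 ++++=--=-......:#%@@%@%@@@@@@@%@
248 ++++=--=-......-=*#%%@%%@@@@%@@%
249 ++++=--=:.....:-==+*%@@@%@@@@@%%
250 +++=---=-::..:==---=#@%%%@@@@@@%
251 +++=----===--===-===+##%%@@@@@@@
252 +++==-----===++++====+##%%%@@@@@
253 +++=---------=***++===+*##*#%@@@
254 +++=---------=*******++******%%@
255 +++=--------=+****************#%
256 ++==--------=*+*********+*******
257 ++=---------++*****************+
258 ++=--------=*******************+
259 ++=--------+********************
260 ++=-------=********************+
261 +==-------+****************+***+
262 +=-------=*******+*************+
263 +=-------+*+***+*********+******
```

The ball is now being pushed ahead of the finger, at about (327,314) in the side view. The end position should be about (337,317).

Emit:
jog_arm --motion '[[[0.1, 0, -0.05], [0, 0, 0], 0], [[0.18, 0, -0.08], [0, 0, 0], 0], [[0.25, 0, -0.1], [0, 0, 0], 0], [[0.3, 0, -0.1], [0, 0, 0], 0], [[0.3, 0, -0.1], [0, 0, 0], 0]]'

```text
t: 11.77
tool_pos: [498.4, -411.0, 79.6]
orientation: [180.0, -0.1, -18.1]
force: [0.4, -0.8, 1.4]
width: -0.0
grasp_force: 0.3
```

```bash
python3 look.py; python3 -c "
from h import *
for a in(-.5,0,.3,.5):
  q=np.array([502,-400.5,27])+60*np.array([np.sin(a)*.966,-np.sin(a)*.257,np.cos(a)]);print(a,proj('side',q),proj('top',q))"
```

```text
[ 0.41220494 -0.75471917  1.3606943 ]
side rows 304 cols 292
304 :.:::.:-+++*+++++++++++=++++-:::=*%%%@%@%%%%%%%*-:..::
305 ::::::::-=+*++++=-:--+*+*+=-::::=*%%@@@@%%%%%@#=::::::
306 :::::::::-++*+++-::.:=++=--:::::=#%%@%@%%%%##%#-::::::
307 ::::::::::=++++++-::::--::::::::=*%@@@@%%%###%#=::::::
308 ::::::::::---++*+-:::::::::::::::=#@%@@%%%###%#=::::::
309 :::::::::::::-+**+-::::::::::::::=#@@@@%%##**#+-:.::::
310 ::::::::::::.:-=++=-:::::::::::::+#%@%%@%#***+-:::::::
311 :::::::::::::.:--==-::::::::::::-+#@%@@@%%**+=-:::::::
312 ::::::::::::::.::::::::::::::::::+#@%@@@%##**+-:::::::
313 :::::::.::::::.:::::::::::::::.:-+#%%@@%%%****+-::::::
314 :::::::::::::::::::::::::::::.::-+*#%@%%##*****=::::::
315 ::::::::::::::::::::::::::-:::::-+**%@%####**##*=:::::
316 ::::::::::::::::::::::..::::::::-++*%@%%%%#**#%%*-::::
317 :::::::::::::::::..:.::::::::::::=+*%@@@%%%#*#%%#=::::
318 ::.::::::::::::::...::::::....   :+#%%@@%%##*##%#=::::
319 :::::::::::::::..:::::...       :=+*#%%@%%%#**###=::::
320 :::::::::::::...:::..         :=+**#******++=+++=-::::
321 ::::::::::..::::::::.        .+#
[... 2024 characters left out ...]
#+=----+**********************
260 ++**=---=***+****************+*+
261 ++**=-==+**********************+
262 ++**==+************************+
263 ++*+=+**********+**************+
-0.5 (np.float64(318.3244581556559), np.float64(317.69242921992117)) (np.float64(408.435853008203), np.float64(247.76592713539458))
0 (np.float64(328.616341189172), np.float64(314.51287043488065)) (np.float64(411.511504979587), np.float64(238.4341627963547))
0.3 (np.float64(334.7460769399527), np.float64(313.9237890023409)) (np.float64(412.72251517434626), np.float64(233.0599657011403))
0.5 (np.float64(338.4428616323663), np.float64(314.1269062275371)) (np.float64(413.18568708974465), np.float64(229.90681275874942))
```

Emit:
jog_arm --motion '[[[-0.4, 0, 0], [0, 0, 0], 0], [[-0.4, 0, 0], [0, 0, 0], 0]]'

```text
t: 12.03
tool_pos: [450.6, -393.9, 76.4]
orientation: [-179.8, 0.7, -18.3]
force: [-1.7, 0.0, -1.7]
width: -0.2
grasp_force: 0.0
```

```bash
python3 look.py
```

```text
[-1.74626346  0.01233741 -1.71701746]
side rows 304 cols 292
304 :..::::-++++*#%%%%%%%%@%%%@@@%+-::::::::::::::.::..:::
305 ::::::::-=++*#%%%%%@%%%%@%%@%*=:::.:::::::::::::.:::::
306 :::::.:::-++**#%%%%@@%%%%%%%#+-::::::::::::::.:.::::::
307 ::::::::::==+*#%@%%%@%@%@@%%*-:::::::::::.:.::::::::::
308 ::::::::::---+#%@@@@%%%%%%%#=::.::::::::::::::::::::::
309 .::.:::::::::-*%@@%@%%%##%%#=::::::::::-=+=-:::::..:::
310 ::::::::.::..:=#%@@@%%%###%#=:::::::.:-+#%#*=-::::::::
311 ::::::::::.::.-*%%@@%%####%*=:.:..:::=*#%%%%#=::::::::
312 ::::::.:::::::-*%%@@@%#****+-::...::-+#%%%%%%*-:::::::
313 ::.:::::::::::-*%@%@@%#**+=::..:::::-+%%%%%@@#=:::::::
314 ::::::::::::::=*%@%@@%#**+-:..::::::-*%%%%%@%#=:::::::
315 ::::.:::::::::=*%%@@%%#***=-::::::::-+%@@%@@@*=:::::::
316 ::::::::::::::=*#%%%%%#****+-::::::::=#@@@@@%+-:::::::
317 ::::::::::::::=*#%%%###*****+-:......:+%@@%#*-::::::::
318 ::::::::::::::-+#%%###%#**##*-.      :=**+=---::::::::
319 ::::::::::::::-=*%@%%%%#**#%#=. :-----==.    .::::::::
320 :::::::::::::::=*%@@@%%#*##%%#==+**+===:     .::::::::
321 ::::::::::...:-=+#%%@%%#**#%%%#*
[... 1502 characters left out ...]
5 ++++=---==+%###***##%%@@@@@@%@%@
246 ++++=--===#%%%%####%@@@@@@@@@@%%
247 ++++=--=--*%%%%#*#%@@@@%%@@%%@%%
248 ++++=--=-.:+@@%##%@@@@%@@%@@%%%%
249 +++=---=-..:+#@%%%%@@@@@@@@%%@%%
250 +++=---=-::.:-%@%%%%@@@@%@@@@@%%
251 +++=----===-:-+%%%%%@%%@@@@@%%%%
252 +++=-------====*%@%%%%%%@@@%%@%%
253 +++=----------=+##%%@@@%@@@@@%%@
254 ++=------------=**#%@@%@@@@@%@@@
255 ++==-----------++**#%%%@@@@@@@%@
256 ++=-----------+*+***###%%%%@@@%%
257 ++=----------=*******#####%@@@@%
258 ++=----------=*++**********#%@@@
259 ++=----------+****+*********#%@%
260 ++=---------=****************#%@
261 +==--------=+**********+*+*****#
262 +=---------+*+****+*************
263 +=--------=*+*********+*+******+
```

Ball at (333,313.5), so the joint is at about 0.73 rad. I'll push another 15 mm.

Emit:
jog_arm --motion '[[[0.2, 0, 0], [0, 0, 0], 0], [[0.35, 0, 0], [0, 0, 0], 0], [[0.45, 0, 0], [0, 0, 0], 0], [[0.51, 0, 0], [0, 0, 0], 0], [[0.56, 0, 0], [0, 0, 0], 0], [[0.56, 0, 0], [0, 0, 0], 0]]'

```text
t: 12.63
tool_pos: [513.4, -416.0, 79.4]
orientation: [180.0, -0.1, -18.1]
force: [0.8, -0.4, 0.9]
width: -0.4
grasp_force: 0.2
```

Emit:
jog_arm --motion '[[[-0.3, 0, 0], [0, 0, 0], 0], [[-0.45, 0, 0], [0, 0, 0], 0], [[-0.45, 0, 0], [0, 0, 0], 0]]'

```text
t: 12.88
tool_pos: [466.3, -400.2, 79.3]
orientation: [-179.9, 0.2, -18.2]
force: [0.1, -0.2, -0.7]
width: 0.5
grasp_force: 0.0
```

Run:
```python
from rig import manip
from h import *
asc(manip.get_image("side")["image"],"side",304,322,318,350)
t=manip.get_image("top")["image"];asc(t,"top",222,236,400,424)
```

```text
side rows 304 cols 318
304 @%%@@@%%%*-::::::::::::...::::::
305 @%%@@%%%#+::::::::::::.:::::::::
306 @@%%%@%%*-::::::::::...:::::::::
307 %@%%%%%%+-::::::.:::::::::::::::
308 %%%###%%+-:::...::::::::::::::::
309 %%%###%#+-::..::-=+=-::..:::::::
310 %%%#*##*-:..:::=+###*=-:::::::::
311 @%%#***=-:::::-*#%%%%*=:::::::::
312 @%##**=::::::-+#%%%@@%*-:.::::::
313 @%%**+=::::::-+%@%%%%%#=::::::::
314 @%%#*+=-:::::-*%%%%%@@#=::::::::
315 %%##**++=-:::-+%@@%%@%*-::::.:::
316 ####*****-:..:=#@@@@@#+-::::::::
317 ##%****%#+.   -*%@@@%*-:::::::::
318 %%%#**##%*.  .-=+++*+-:::::::.::
319 @%%%###%%#=..:--. .:::::::::::::
320 %%%#***#%%+----.   .::::::::::::
321 #%%%######=---:     ::::::::::::
top rows 222 cols 400
222 #%###**-................
223 ##%###*-................
224 %####*+=:...............
225 #####*++-::.............
226 ####*+++=-::............
227 ###**++++=:::::.........
228 *##*++++++-::::::.......
229 ==-+**+++++-:::::::.....
230 =:.::-++*+++-:::::::....
231 -.....:=+**+=-:::::::::.
232 -......:-+**+=--:::::::.
233 :.......:+##*+=---::::::
234 :.--:...:+%%##+=----::::
235 :-###=:.:=++##**==---:::
```

The lever is over: ball at side (336.5,313.8), joint ≈ 0.9 rad. Contact forces agree with the arm's own coordinates plus the camera's object positions. Next: raise, turn to yaw −85.7°, open, and go over the knob.

Emit:
jog_arm --motion '[[[0, 0, -0.4], [0, 0, 0.05], 0.5], [[0, 0, -0.8], [0, 0, 0.15], 1], [[0, 0, -1], [0, 0, 0.25], 1], [[0, 0, -1], [0, 0, 0.751], 1], [[0, 0, -1], [0, 0, 0.751], 1], [[0, 0, -1], [0, 0, 0.751], 1], [[0, 0, -1], [0, 0, 0.751], 1], [[0, 0, -1], [0, 0, 0.751], 1], [[0, 0, -1], [0, 0, 0.751], 1], [[0, 0, -1], [0, 0, 0.751], 1], [[0, 0, -1], [0, 0, 0.751], 1]]'

```text
t: 13.9
tool_pos: [470.4, -401.8, 179.6]
orientation: [-179.9, -0.0, -85.8]
force: [0.7, -0.3, 0.7]
width: 85.7
grasp_force: 0.0
```

Emit:
jog_arm --motion '[[[-0.98, -0.12, -0.8], [0, 0, 0], 1], [[-0.98, -0.12, -0.8], [0, 0, 0], 1], [[-0.98, -0.12, -0.8], [0, 0, 0], 1], [[-0.98, -0.12, -0.8], [0, 0, 0], 1]]'

```text
t: 14.23
tool_pos: [477.1, -300.9, 266.0]
orientation: [-179.4, -0.3, -85.3]
force: [-0.1, -1.0, 1.2]
width: 85.7
grasp_force: 0.0
```

Emit:
jog_arm --motion '[[[-0.98, -0.12, 0], [0, 0, 0], 1], [[-0.98, -0.12, 0], [0, 0, 0], 1], [[-0.98, -0.12, 0], [0, 0, 0], 1]]'

```text
t: 14.48
tool_pos: [479.1, -201.2, 260.1]
orientation: [-179.9, 0.0, -85.4]
force: [-1.0, -0.2, 0.2]
width: 85.4
grasp_force: 0.0
```

Emit:
jog_arm --motion '[[[-0.98, -0.12, 0], [0, 0, 0], 1], [[-0.98, -0.12, 0], [0, 0, 0], 1], [[-0.98, -0.12, 0], [0, 0, 0], 1]]'

```text
t: 14.73
tool_pos: [483.8, -102.2, 260.0]
orientation: [-179.9, 0.0, -85.3]
force: [-0.6, 0.6, -0.2]
width: 85.8
grasp_force: 0.0
```

Emit:
jog_arm --motion '[[[-0.98, -0.12, 0], [0, 0, 0], 1], [[-0.98, -0.12, 0], [0, 0, 0], 1], [[-0.98, -0.12, 0], [0, 0, 0], 1]]'

```text
t: 14.98
tool_pos: [488.6, -3.3, 259.9]
orientation: [-179.9, 0.1, -85.3]
force: [-0.1, 0.1, 0.7]
width: 85.3
grasp_force: 0.0
```

Emit:
jog_arm --motion '[[[-0.98, -0.12, 0], [0, 0, 0], 1], [[-0.98, -0.12, 0], [0, 0, 0], 1], [[-0.98, -0.12, 0], [0, 0, 0], 1]]'

```text
t: 15.23
tool_pos: [493.3, 95.7, 259.9]
orientation: [-179.9, 0.1, -85.3]
force: [0.1, -0.6, 0.3]
width: 85.5
grasp_force: 0.0
```

Emit:
jog_arm --motion '[[[-0.98, -0.12, 0], [0, 0, 0], 1], [[-0.98, -0.12, 0], [0, 0, 0], 1], [[-0.98, -0.12, 0], [0, 0, 0], 1], [[-0.98, -0.12, 0], [0, 0, 0], 1]]'

```text
t: 15.57
tool_pos: [497.6, 193.7, 259.2]
orientation: [-180.0, 0.0, -85.3]
force: [-1.0, -0.2, 0.3]
width: 85.4
grasp_force: 0.0
```

Emit:
jog_arm --motion '[[[-0.95, -0.07, 0], [0, 0, 0], 1], [[-0.95, -0.07, 0.3], [0, 0, 0], 1], [[-0.95, -0.07, 0.7], [0, 0, 0], 1], [[-0.95, -0.07, 0.9], [0, 0, 0], 1], [[-0.95, -0.07, 0.9], [0, 0, 0], 1], [[-0.95, -0.07, 0.9], [0, 0, 0], 1]]'

```text
t: 16.07
tool_pos: [496.8, 284.3, 168.6]
orientation: [179.9, -0.2, -85.6]
force: [-0.8, -0.0, 0.1]
width: 85.2
grasp_force: 0.0
```

```bash
python3 snap.py knob.npz
python3 - <<'E'
from h import *
d=np.load("knob.npz");p=d["p"];row=[];print(p)
yaw=np.radians(-85.5);y=np.array([np.sin(yaw),-np.cos(yaw),0])
for n in("side","top"):
    u,v=map(int,proj(n,p+[0,0,-20]));im=cv2.cvtColor(d[n],cv2.COLOR_RGB2BGR)
    u0=max(u-50,0);c=im[v-60:v+60,u0:u0+100];k=3.9
    c=np.clip(cv2.resize(c,(390,468),interpolation=cv2.INTER_CUBIC)*1.7,0,255).astype(np.uint8)
    for q,col in((p+[0,0,-9],(0,0,255)),(p+y*42+[0,0,-9],(0,255,0)),(p-y*42+[0,0,-9],(255,0,255)),(p+[0,0,54],(255,255,0)),([497.6,289.4,82],(255,255,255))):
        a,b=proj(n,q);cv2.circle(c,(int((a-u0+.5)*k),int((b-v+60.5)*k)),4,col,1)
    print(n,u0,v-60);row.append(c)
cv2.imwrite("pics/knob.png",np.hstack(row))
E
```

```text
[496.82861944 284.26981568 168.57539223]
side 179 90
top 130 164
```

View pics/knob.png

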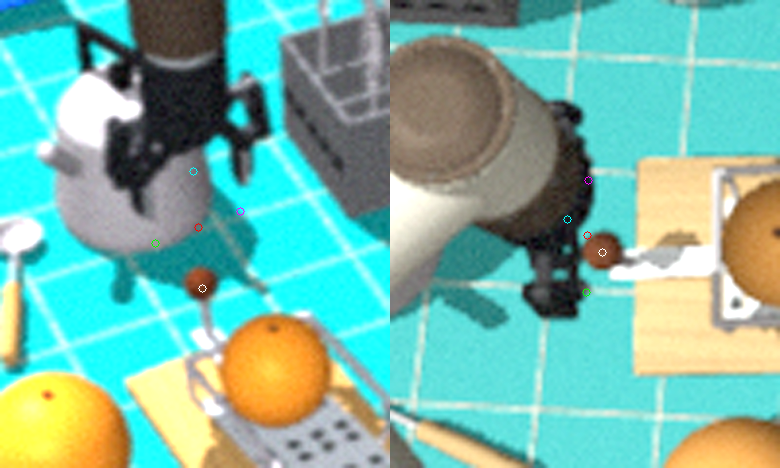

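Run:
```python
from h import *
np.set_printoptions(precision=1,suppress=True)
s=lambda x,y:(179+x/3.9-.4,90+y/3.9-.4); t=lambda x,y:(130+(x-390)/3.9-.4,164+y/3.9-.4)
for a,b in((t(552,298),s(140,208)),(t(560,300),s(140,205)),(t(545,295),s(142,208))): print(tri(a,b))
print("knob",tri(t(601,249),s(202,285)))
p=np.array([496.8,284.3,168.6]);yaw=np.radians(-85.6);y=np.array([np.sin(yaw),-np.cos(yaw),0])
print("pred tips",p+y*45+[0,0,-9],p-y*45+[0,0,-9])
```

```text
(array([447.2, 297.3, 189.5]), [np.float64(2.1418110880361296), np.float64(2.141811088036094)])
(array([444.8, 288.7, 200.3]), [np.float64(2.2530890511635384), np.float64(2.2530890511634074)])
(array([450.6, 304.1, 183. ]), [np.float64(2.702531878775396), np.float64(2.702531878775325)])
knob (array([498.7, 290.1,  85.2]), [np.float64(0.982619308565097), np.float64(0.9826193085651711)])
pred tips [451.9 280.8 159.6] [541.7 287.8 159.6]
```

Now it's consistent: the fingertips triangulate about 30 mm higher than the reported frame and about 16 mm further in +y. That explains the lever passes that went over the ball. I'll correct for it: descend partway, then check.

Emit:
jog_arm --motion '[[[0.1, -0.05, 0.2], [0, 0, 0], 1], [[0.1, -0.05, 0.4], [0, 0, 0], 1], [[0.1, -0.05, 0.6], [0, 0, 0], 1], [[0.1, -0.05, 0.7], [0, 0, 0], 1], [[0.1, -0.05, 0.7], [0, 0, 0], 1], [[0.1, -0.05, 0.7], [0, 0, 0], 1]]'

```text
t: 16.67
tool_pos: [503.7, 276.1, 101.1]
orientation: [-179.9, 0.1, -85.7]
force: [0.5, -0.1, -0.1]
width: 85.4
grasp_force: 0.0
```

Run:
```python
from rig import manip
from h import *
p=manip.read_state()["tool_pos"];print(p,proj("side",p),proj("top",p))
asc(manip.get_image("side")["image"],"side",130,186,205,260)
asc(manip.get_image("top")["image"],"top",200,250,160,215)
```

```text
[503.74304514 276.05509499 101.09323784] (np.float64(233.2331292488207), np.float64(161.2754967153494)) (np.float64(187.3111481513536), np.float64(225.42981151663395))
side rows 130 cols 205
130 =============+#%%@%@%@%@@@@%@%@%@@@%#**##%%%#-:::::-+*#
131 =============+#%%@%@@@%%%%%%%@%@%@%@%%###%@@#+-:::::=*#
132 ============++*%@%%%@%@%%%%@%@@@%@@@@#**##%%%*-:.:.:-+*
133 =============+*%@%%%%%%%@%%%%@%%@@%@%+-=+#%@%*-..::::-+
134 =============+*%@@@@%%%%%%@@%%@%%@%@#+--=#%@%#-:..::::-
135 =============+*%@%%%%%@%%@%%@@%%@@@%*-::=#@@%#=::.:::::
136 ========+====+*%%%@%@%%%%%@%%@@%@%%#+:::=*%@@#+::..::::
137 ======+**++++*#%%%%%@%%@@%@@%%@%%@@%*=-:=*%%@%*-::..:::
138 =====+*###**###%%%%%%@@%%%@%%%%%@%@%%#+=+*#%@%*-::::.::
139 =====+#%######%%%%%%%%%%%%%%%@@%%%@@%@#**###%@#=::::...
140 =====+###%%####%%@%@@%@%%@@%%%%@@%@@@%%####%@@#=::::...
141 =====+#%%%%%%##%@%@%@%%%@%%@%%@@%###%@@%%%%%#*+-:::::..
142 =====+#%%%@%###%%%@%%%%@@@@@@%@%#*++*%@@%@%*=--:::::::.
143 =====+#%%@%%%#%%%%%%%%@@@@@%%%%#*+=-=#@@@%*=-::::::::::
144 =====*%%%%%%%##%%###%%%%%%%###**++===#%%%#=::::::::::::
145 =====
[... 4772 characters left out ...]
+####%@%@%%%#*=---:.................:=++
239 -------------=#%%###%@%@%%%%#=---:.................:-++
240 ----------:--=%%##*#%%%%%@%%#=---:.:..:............:-+=
241 ---------::--=%%#####%%%%@@#+=---:..:.....:..:::::.:-+=
242 -------------=#%%###%%%@%@#*=----:...............:.:-+=
243 --------------+#%%%%%%@%@@#+-----:...............:::-+=
244 ----------:----+%@%%%@@@@@#=-----:.................:-+=
245 =---------------+%%%%%%%@@#=-----..................:-++
246 ----------------=*%%%%%%%@#=----:..................:-++
247 -----------------==========-----:..................:-=+
248 ---------------------------------...:::::.::....::::::-
249 ---------------------------------.:.:::::::::::::::::::
```

Run:
```python
from h import *
np.set_printoptions(precision=1,suppress=True)
for a in((183.5,243),(182,243),(185,242)): print(tri(a,(218,157.5)))
K=np.array([498.2,289.7,82])
for z in(92,102,112,122):
  print(z,[np.round(proj(n,K+[a,-.075*0+dy,z-82]),1).tolist() for n in("side","top") for a,dy in((-44,-3.3),(44,3.3))])
```

```text
(array([446.4, 272.3, 143.9]), [np.float64(1.868204006667226), np.float64(1.8682040066672836)])
(array([447.4, 277.6, 139.1]), [np.float64(2.4976991254059744), np.float64(2.4976991254059793)])
(array([447. , 267.9, 147.7]), [np.float64(0.1225650476360317), np.float64(0.12256504763596898)])
92 [[219.3, 165.6], [241.4, 157.1], [182.9, 242.0], [183.6, 213.3]]
102 [[219.0, 163.5], [241.3, 155.0], [182.2, 241.5], [182.9, 212.6]]
112 [[218.8, 161.3], [241.2, 152.9], [181.5, 241.0], [182.2, 211.9]]
122 [[218.6, 159.2], [241.0, 150.8], [180.8, 240.5], [181.5, 211.2]]
```

Emit:
jog_arm --motion '[[[-0.07, 0, 0.12], [0, 0, 0], 1], [[-0.07, 0, 0.24], [0, 0, 0], 1], [[-0.07, 0, 0.36], [0, 0, 0], 1], [[-0.07, 0, 0.45], [0, 0, 0], 1], [[-0.07, 0, 0.45], [0, 0, 0], 1]]'

```text
t: 17.18
tool_pos: [501.1, 282.4, 52.4]
orientation: [179.8, -0.1, -85.7]
force: [-0.4, -0.5, 0.5]
width: 85.4
grasp_force: 0.0
```

Run:
```python
from rig import manip
from h import *
p=manip.read_state()["tool_pos"];print(p)
asc(manip.get_image("side")["image"],"side",140,182,205,260)
asc(manip.get_image("top")["image"],"top",222,252,165,205)
```

```text
[501.10979418 282.42665902  52.38309929]
side rows 140 cols 205
140 ============++#@@%%%%%%@%%@@@%%@@@%#++**#%%#=-:::::::.:
141 ===========+=*#%@%%%@@%%@%%%%%%@%@@%####%@%%*-:::::::..
142 =============+#%%@@%%%%@%%%%%@@@%@@@%**##%@%*-::::::::.
143 =============+*%%@%%@%%%%%@@@@%%@%@%#==+#%%%#-:::::::::
144 =============+*%@@@%@%%%@%%%%%%@@@%%+-:=#%%@#=:::::::::
145 =============+*%@@%@%%%%%%%%%%%%@@@%+-:-*%@@#+-::::::::
146 =======+=====+*%%@%%@@%%%%%@@%%%%@%%*=:-+%@%%*-::::::::
147 ======+**++++*#%%%%%%%%%%%%@@%%@@%@%#+--+#@@%*-::::::::
148 ====++*###**###%%%@%%@%@%@@%@%@%@@@%%#*+*#%%%*=::::::::
149 =====+#########%%%@%@%@%%%@@@%%@%@@@%%#**#%@@#=::::::::
150 ====++###%%%##%%%%@%%%%%@@@%@@%%%%@%%@%##%%%%#=::::::::
151 =+===*#%%%%%%#%%%@%%%%%%@@%@%@%%##%%@%%%%%#**=-::::::::
152 ==+++*#%%@%%###%%@@%@%@%%%@%@%%#*+*#%%@@%#+-:::::::::::
153 +++++*#%%@@%##%%@%%%%@%@@%%%%%#*+++*%%%%%*-:.::.:::::::
154 +++++*%%%%%%%%%%%##%%%@%@%##****+++*#@%%#=:::::::::::::
155 =++++*%@%@@%%%%%%##%@%%%%#**+++*+*+*%%#**+:::::::::::::
156 :==+*#%%%@%%%%@%%%%%%%#***+++++**++*#@%**+-::::::::::::
157 :::=+#%%%%%%
[... 2155 characters left out ...]
##@%%%%%*=---::.:..:::.::
237 :--:::-----=#####%@%%%%+----:...........
238 :--:::------*#####*#%%%=:---:...........
239 -----:------=+###*++*%%+----:.........::
240 -----:------=*##%#+**%%*=---:.......:--=
241 ----::----=+*###%%%%%%%%*=--:...:::::===
242 ----------+%%%##%%@%%@@%#+--:.......:===
243 ----------*%%####%%%@@@%*=--:.......::-=
244 ---------=*%%####%%%%%@#+---:.........::
245 ----------+%%%##%%@@%%%*=---:...........
246 -----------+@%%%%%@%@@#=---:...........:
247 -----------=*%%%@%@%@%%+----..........:-
248 ------------=#@@@%%@%@#+----..:.:.:..:-=
249 -------------+#%%##%#**=----:::::::::-++
250 ---:----------=========----:.........:==
251 ----:----------------------:.........:==
```

The fingers straddle the knob: tips at (218,168) and (243,162), knob at (231,163) between them. Closing.

Emit:
jog_arm --motion '[[[0, 0, 0], [0, 0, 0], 0.5], [[0, 0, 0], [0, 0, 0], 0.3], [[0, 0, 0], [0, 0, 0], 0.2], [[0, 0, 0], [0, 0, 0], 0.1], [[0, 0, 0], [0, 0, 0], 0], [[0, 0, 0], [0, 0, 0], 0], [[0, 0, 0], [0, 0, 0], 0], [[0, 0, 0], [0, 0, 0], 0], [[0, 0, 0], [0, 0, 0], 0]]' --newtons 40

```text
t: 18.03
tool_pos: [500.2, 282.3, 54.8]
orientation: [179.8, -0.1, -85.7]
force: [-6.4, -0.0, 6.0]
width: 29.8
grasp_force: 39.0
```

```bash
python3 -c "
from rig import manip
print(manip.read_state())"
```

```text
{'t': 18.0333, 'joint_positions': array([ 45.55409737,  27.25704508, -18.4968257 ,  -0.10314761,
       -44.44391108, -41.1573272 ]), 'qd': array([-0.08521635, -0.03576788,  0.00492948, -0.02361559,  0.03442914,
       -0.06279268]), 'tau': array([ -2.32004955, -36.35753632,  15.12892663,   4.01851282,
         1.19532935,  -0.10550216]), 'tool_pos': array([500.17097696, 282.28146371,  54.81926698]), 'orientation': array([ 1.79803688e+02, -7.60092806e-02, -8.56768651e+01]), 'force': array([-6.38792002e+00, -4.29149735e-03,  6.01311846e+00]), 'torque': array([0.18247139, 1.85354556, 0.10401789]), 'grasp_force': 39.016796350479126, 'width': 29.8110123981087}
```

Gripped, but the width is 29.8 (under 32) and the force is upward, so the grip is a little high. I'll reopen slightly, lower 10 mm and regrip, centred.

Emit:
jog_arm --motion '[[[0, 0.03, 0], [0, 0, 0], 0.7], [[0, 0.03, 0], [0, 0, 0], 0.7], [[0, 0.03, 0], [0, 0, 0], 0.7], [[0, 0.03, 0.1], [0, 0, 0], 0.7], [[0, 0.03, 0.1], [0, 0, 0], 0.7], [[0, 0.03, 0.1], [0, 0, 0], 0], [[0, 0.03, 0.1], [0, 0, 0], 0], [[0, 0.03, 0.1], [0, 0, 0], 0], [[0, 0.03, 0.1], [0, 0, 0], 0], [[0, 0.03, 0.1], [0, 0, 0], 0], [[0, 0.03, 0.1], [0, 0, 0], 0]]' --newtons 40

```text
t: 18.95
tool_pos: [500.1, 282.6, 44.5]
orientation: [-179.9, 0.0, -85.7]
force: [4.9, -1.8, -2.8]
width: 30.0
grasp_force: 39.7
```

Knob gripped (the 30 mm reading is the same at both heights, so that is the knob). Next I'll prepare a fruit tracker and roll simulator while lifting to q≈0, where the fruit still rests on the end wire.

Emit:
jog_arm --motion '[[[0, -0.01, -0.05], [0, 0, 0], 0], [[0, -0.015, -0.13], [0, 0, 0], 0], [[0, -0.015, -0.22], [0, 0, 0], 0], [[0, -0.015, -0.31], [0, 0, 0], 0], [[0.005, -0.015, -0.4], [0, 0, 0], 0], [[0.01, -0.015, -0.49], [0, 0, 0], 0], [[0.015, -0.015, -0.57], [0, 0, 0], 0], [[0.02, -0.015, -0.63], [0, 0, 0], 0], [[0.02, -0.015, -0.67], [0, 0, 0], 0], [[0.02, -0.015, -0.68], [0, 0, 0], 0], [[0.02, -0.015, -0.68], [0, 0, 0], 0]]'

```text
t: 19.87
tool_pos: [500.3, 280.1, 112.3]
orientation: [179.9, -0.0, -85.7]
force: [-0.6, 0.2, -6.3]
width: 29.7
grasp_force: 40.0
```

```bash
cat > tr.py <<'E'
from h import *
from scipy.optimize import brentq
Z0=44.5;H=np.array([537,-232.]);Y=np.array([-.075,.997])
def qof(z): return brentq(lambda q:520*np.sin(q)+50*np.cos(q)+17.8-(z-Z0),-.3,.3)
def fruit(img,q):
    hsv=cv2.cvtColor(img,cv2.COLOR_RGB2HSV);m=cv2.inRange(hsv,(8,130,60),(20,255,255))
    m[:200]=0;m[258:]=0;m[:,:205]=0;m[:,365:]=0
    m=cv2.morphologyEx(m,cv2.MORPH_OPEN,np.ones((5,5),np.uint8))
    n,l,st,c=cv2.connectedComponentsWithStats(m);i=1+np.argmax(st[1:,4]);x,y,w,h,a=st[i]
    (u,v),r=cv2.minEnclosingCircle(max(cv2.findContours((l==i).astype(np.uint8),0,2)[0],key=len))
    s=.3
    for _ in range(4):
        hh=50-(s-.22)**2/3.6*1e3;z=100+1e3*s*np.sin(q)+hh*np.cos(q)
        P=onz("top",u,v,z);yy=(P[:2]-H)@Y;s=(yy+hh*np.sin(q))/np.cos(q)/1e3
    return yy,s,(u,v,r,a)
def sim(s,v,qs,rf=1,lag=.08):
    """v>0 towards hinge; qs: q at each row end; first is the start"""
    t=np.arange(len(qs))/12;dt=.002;out=[]
    for T in np.arange(0,t[-1],dt):
        q=np.interp(T-lag,t,qs);f=q-(s-.22)/1.85
        r=rf*np.interp(abs(v),[.03,.1],[.01,.022])
        if abs(v)<1e-3 and abs(f)<r: v=0
        else:
            a=7*(f-np.sign(v if abs(v)>1e-3 else f)*r);vn=v+a*dt
            v=0 if v*vn<0 else vn
        s-=v*dt
        if s>.376:s=.376;v=min(v,0)*0
        if len(out)<int(T*12)+1: out.append((round(s,3),round(v,3)))
    return s,v,out
E
cat > m.py <<'E'
from rig import manip
from tr import *
st=manip.read_state();q=qof(st["tool_pos"][2]);t=st["t"]
g=manip.get_image("top")["image"];y,s,o=fruit(g,q)
print("t",round(t,2),"z",round(st["tool_pos"][2],1),"q",round(q,4),"y",round(y,1),"s",round(s,4),np.round(o,1),"F",np.round(st["force"],1),"w",round(st["width"],1))
E
python3 m.py; python3 -c "
from tr import *
print(fruit(C['top']['image'],-.13))"
```

```text
t 19.87 z 112.3 q 0.0001 y 376.9 s 0.3769 [229.7 222.8  16.9 868. ] F [-0.6  0.2 -6.3] w 29.7
(np.float64(379.3096895763689), np.float64(0.37689463606171647), (230.7452850341797, 226.00942993164062, 16.243209838867188, np.int32(784)))
```

Run:
```python
from tr import *
for name,qs in {"A":[0,.02,.04,.06,.075,.09,.1,.11,.115,.115,.115,.105,.09,.075,.06,.05,.05,.05,.05,.05],
 "B":[0,.02,.04,.06,.075,.09,.1,.11,.12,.12,.12,.11,.095,.08,.065,.05,.04,.04,.04,.04,.04],
 "C":[0,.02,.04,.06,.075,.09,.1,.11,.12,.12,.12,.115,.105,.095,.085,.07,.055,.04,.03,.03,.03]}.items():
  for rf in(.7,1,1.3):
    s,v,o=sim(.376,0,qs,rf);print(name,rf,o[7:])
```

```text
A 0.7 [(np.float64(0.376), np.float64(0.003)), (np.float64(0.375), np.float64(0.011)), (np.float64(0.374), np.float64(0.024)), (np.float64(0.371), np.float64(0.038)), (np.float64(0.367), np.float64(0.053)), (np.float64(0.363), np.float64(0.065)), (np.float64(0.357), np.float64(0.071)), (np.float64(0.351), np.float64(0.069)), (np.float64(0.346), np.float64(0.061)), (np.float64(0.341), np.float64(0.048)), (np.float64(0.338), np.float64(0.035)), (np.float64(0.335), np.float64(0.023))]
A 1 [(np.float64(0.376), np.float64(0.001)), (np.float64(0.376), np.float64(0.008)), (np.float64(0.375), np.float64(0.019)), (np.float64(0.372), np.float64(0.032)), (np.float64(0.369), np.float64(0.045)), (np.float64(0.365), np.float64(0.054)), (np.float64(0.36), np.float64(0.057)), (np.float64(0.356), np.float64(0.053)), (np.float64(0.352), np.float64(0.042)), (np.float64(0.349), np.float64(0.026)), (np.float64(0.348), np.float64(0.009)), (np.float64(0.347), np.float64(-0.002))]
A 1.3 [(np.float64(0.376), np.float64(0.0)), (np.float64(0.376), np.float64(0.005)), (np.float64(0.375), np.float64(0.014)), (np
[... 2797 characters left out ...]
), np.float64(0.081)), (np.float64(0.338), np.float64(0.076)), (np.float64(0.332), np.float64(0.066)), (np.float64(0.327), np.float64(0.05)), (np.float64(0.324), np.float64(0.03))]
C 1.3 [(np.float64(0.376), np.float64(0.0)), (np.float64(0.376), np.float64(0.005)), (np.float64(0.375), np.float64(0.016)), (np.float64(0.373), np.float64(0.03)), (np.float64(0.37), np.float64(0.044)), (np.float64(0.366), np.float64(0.055)), (np.float64(0.361), np.float64(0.062)), (np.float64(0.356), np.float64(0.065)), (np.float64(0.35), np.float64(0.063)), (np.float64(0.345), np.float64(0.056)), (np.float64(0.341), np.float64(0.043)), (np.float64(0.338), np.float64(0.024)), (np.float64(0.337), np.float64(0.0))]
```

Emit:
jog_arm --motion '[[[0.01, 0, -0.1], [0, 0, 0], 0], [[0.025, 0, -0.21], [0, 0, 0], 0], [[0.04, 0, -0.31], [0, 0, 0], 0], [[0.05, 0, -0.39], [0, 0, 0], 0], [[0.065, 0, -0.465], [0, 0, 0], 0], [[0.075, 0, -0.517], [0, 0, 0], 0], [[0.087, 0, -0.568], [0, 0, 0], 0], [[0.097, 0, -0.619], [0, 0, 0], 0], [[0.097, 0, -0.619], [0, 0, 0], 0], [[0.097, 0, -0.619], [0, 0, 0], 0], [[0.092, 0, -0.593], [0, 0, 0], 0], [[0.08, 0, -0.542], [0, 0, 0], 0], [[0.07, 0, -0.491], [0, 0, 0], 0], [[0.06, 0, -0.44], [0, 0, 0], 0], [[0.045, 0, -0.362], [0, 0, 0], 0], [[0.043, 0, -0.336], [0, 0, 0], 0]]'

```text
t: 21.25
tool_pos: [500.6, 275.9, 144.7]
orientation: [179.9, -0.1, -85.7]
force: [-2.5, -3.9, -5.9]
width: 29.9
grasp_force: 40.7
```

```bash
python3 m.py; python3 m.py
```

```text
t 21.25 z 144.7 q 0.0625 y 314.9 s 0.3185 [250.5 220.8  17.1 865. ] F [-2.5 -3.9 -5.9] w 29.9
t 21.3 z 144.6 q 0.0624 y 310.6 s 0.3142 [252.  220.9  17.2 872. ] F [-2.9 -5.  -7.4] w 30.0
```

Run:
```python
from tr import *
def ramp(step,end,n=14): 
    q=[.0625]
    for i in range(n): q.append(max(end,q[-1]-step))
    return q
for step in(.004,.005,.006,.008):
  for rf in(.6,.8,1):
    s,v,o=sim(.312,.085,ramp(step,.01),rf,.08);print(step,rf,[(float(a),float(b)) for a,b in o[1::2]])
```

```text
0.004 0.6 [(0.305, 0.087), (0.29, 0.092), (0.274, 0.097), (0.257, 0.102), (0.24, 0.108), (0.221, 0.116), (0.201, 0.128)]
0.004 0.8 [(0.305, 0.085), (0.291, 0.085), (0.276, 0.086), (0.262, 0.086), (0.248, 0.085), (0.234, 0.085), (0.22, 0.084)]
0.004 1 [(0.305, 0.082), (0.291, 0.079), (0.278, 0.076), (0.266, 0.072), (0.255, 0.067), (0.244, 0.06), (0.235, 0.052)]
0.005 0.6 [(0.305, 0.087), (0.29, 0.091), (0.274, 0.092), (0.259, 0.091), (0.244, 0.089), (0.23, 0.084), (0.216, 0.082)]
0.005 0.8 [(0.305, 0.085), (0.291, 0.084), (0.277, 0.081), (0.264, 0.076), (0.252, 0.068), (0.241, 0.057), (0.233, 0.045)]
0.005 1 [(0.305, 0.082), (0.291, 0.078), (0.279, 0.071), (0.268, 0.062), (0.259, 0.05), (0.251, 0.034), (0.247, 0.016)]
0.006 0.6 [(0.305, 0.087), (0.29, 0.089), (0.275, 0.087), (0.261, 0.081), (0.248, 0.07), (0.238, 0.058), (0.229, 0.051)]
0.006 0.8 [(0.305, 0.085), (0.291, 0.083), (0.277, 0.077), (0.265, 0.066), (0.256, 0.05), (0.249, 0.031), (0.245, 0.017)]
0.006 1 [(0.305, 0.082), (0.292, 0.077), (0.279, 0.067), (0.269, 0.052), (0.262, 0.033), (0.259, 0.008), (0.259, 0.0)]
0.008 0.6 [(0.305, 0.087), (0.29, 0.087), (0.276, 0.078), (0.264, 0.061), (0.256, 0.039), (0.251, 0.022), (0.249, 0.008)]
0.008 0.8 [(0.305, 0.085), (0.291, 0.081), (0.278, 0.068), (0.269, 0.046), (0.263, 0.02), (0.262, -0.0), (0.263, -0.006)]
0.008 1 [(0.305, 0.082), (0.292, 0.075), (0.28, 0.058), (0.273, 0.033), (0.27, 0.003), (0.27, -0.007), (0.272, -0.016)]
```

Emit:
jog_arm --motion '[[[-0.005, 0, 0.031], [0, 0, 0], 0], [[-0.01, 0, 0.062], [0, 0, 0], 0], [[-0.015, 0, 0.093], [0, 0, 0], 0], [[-0.02, 0, 0.124], [0, 0, 0], 0], [[-0.024, 0, 0.155], [0, 0, 0], 0]]'

```text
t: 21.77
tool_pos: [500.4, 278.0, 130.6]
orientation: [179.9, -0.1, -85.7]
force: [-2.0, -5.7, -6.2]
width: 30.0
grasp_force: 40.7
```

```bash
python3 m.py; python3 m.py
```

```text
t 21.77 z 130.6 q 0.0352 y 274.1 s 0.276 [264.9 221.5  17.1 859. ] F [-2.  -5.7 -6.2] w 30.0
t 21.82 z 130.0 q 0.0341 y 271.3 s 0.2732 [265.8 221.1  17.  855. ] F [-0.9 -5.  -5.2] w 30.1
```

Emit:
jog_arm --motion '[[[-0.003, 0, 0.022], [0, 0, 0], 0], [[-0.006, 0, 0.042], [0, 0, 0], 0], [[-0.009, 0, 0.062], [0, 0, 0], 0], [[-0.012, 0, 0.08], [0, 0, 0], 0], [[-0.014, 0, 0.095], [0, 0, 0], 0]]'

```text
t: 22.28
tool_pos: [500.4, 279.1, 121.1]
orientation: [179.9, -0.1, -85.7]
force: [-1.6, -5.8, -5.9]
width: 29.8
grasp_force: 40.8
```

```bash
python3 m.py; python3 m.py
```

```text
t 22.28 z 121.1 q 0.0169 y 250.7 s 0.2516 [273.  221.2  16.9 845. ] F [-1.6 -5.8 -5.9] w 29.8
t 22.33 z 120.9 q 0.0165 y 249.9 s 0.2507 [273.3 221.2  17.  846. ] F [-2.  -6.6 -6.5] w 29.8
```

Emit:
jog_arm --motion '[[[0, 0, -0.01], [0, 0, 0], 0], [[0, 0, -0.01], [0, 0, 0], 0], [[0, 0, 0], [0, 0, 0], 0], [[0, 0, 0.01], [0, 0, 0], 0]]'

```text
t: 22.72
tool_pos: [500.4, 279.2, 120.3]
orientation: [179.9, -0.1, -85.7]
force: [-2.5, -5.3, -6.1]
width: 30.0
grasp_force: 40.8
```

```bash
python3 m.py; python3 m.py
```

```text
t 22.72 z 120.3 q 0.0154 y 246.0 s 0.2468 [274.6 221.3  17.1 845. ] F [-2.5 -5.3 -6.1] w 30.0
t 22.77 z 120.1 q 0.015 y 245.5 s 0.2463 [274.8 221.4  17.1 843. ] F [-1.7 -5.6 -5.9] w 30.0
```

At rest at y≈245 against a target of about 238.5, already inside the band. One small nudge will centre it.

Emit:
jog_arm --motion '[[[0.004, 0, -0.05], [0, 0, 0], 0], [[0.008, 0, -0.1], [0, 0, 0], 0], [[0.008, 0, -0.1], [0, 0, 0], 0], [[0.004, 0, -0.07], [0, 0, 0], 0], [[0, 0, -0.01], [0, 0, 0], 0], [[0, 0, 0.02], [0, 0, 0], 0], [[0, 0, 0.02], [0, 0, 0], 0]]'

```text
t: 23.4
tool_pos: [500.3, 279.5, 117.7]
orientation: [179.9, -0.1, -85.7]
force: [-2.6, -5.8, -5.4]
width: 29.6
grasp_force: 40.7
```

```bash
python3 m.py; python3 m.py
python3 - <<'E'
from tr import *
d=C["top"]["image"];hsv=cv2.cvtColor(d,cv2.COLOR_RGB2HSV)
# hub/cage outline extents at cage height: bright low-sat pixels, rows 145..172
m=((hsv[...,1]<70)&(hsv[...,2]>120)).astype(np.uint8);m[:125]=0;m[182:]=0;m[:,:240]=0;m[:,312:]=0
for r in range(132,182,3):
    x=np.where(m[r])[0]
    if len(x): print(r,x.min(),x.max(),(x.min()+x.max())/2)
E
```

```text
t 23.4 z 117.7 q 0.0105 y 239.2 s 0.2397 [277.  221.4  17.1 849. ] F [-2.6 -5.8 -5.4] w 29.6
t 23.45 z 118.0 q 0.011 y 240.0 s 0.2406 [276.7 221.5  17.2 853. ] F [-2.7 -5.1 -5.4] w 30.2
132 270 300 285.0
135 269 300 284.5
138 267 300 283.5
141 267 300 283.5
144 267 282 274.5
147 262 292 277.0
150 253 298 275.5
153 249 300 274.5
156 251 303 277.0
159 248 303 275.5
162 251 298 274.5
165 256 297 276.5
168 259 287 273.0
171 261 289 275.0
174 263 298 280.5
177 267 298 282.5
180 298 298 298.0
```

Centred: y≈239.5 against ≈238. Now holding.

Emit:
jog_arm --motion '[[[0, 0, 0], [0, 0, 0], 0], [[0, 0, 0], [0, 0, 0], 0], [[0, 0, 0], [0, 0, 0], 0], [[0, 0, 0], [0, 0, 0], 0], [[0, 0, 0], [0, 0, 0], 0], [[0, 0, 0], [0, 0, 0], 0], [[0, 0, 0], [0, 0, 0], 0], [[0, 0, 0], [0, 0, 0], 0], [[0, 0, 0], [0, 0, 0], 0], [[0, 0, 0], [0, 0, 0], 0]]'

```text
t: 24.33
tool_pos: [500.3, 279.4, 118.3]
orientation: [179.9, -0.1, -85.7]
force: [-3.8, -5.6, -5.1]
width: 30.1
grasp_force: 40.8
```

```bash
python3 m.py
python3 - <<'E'
from rig import manip
from h import *
g=manip.get_image("side")["image"];asc(g,"side",304,322,318,350)
a=manip.get_image("side")["image"].astype(int);b=g.astype(int)
print("fan motion diff",np.abs(a-b)[150:200,300:345].mean(),"bg",np.abs(a-b)[340:400,150:250].mean())
E
```

```text
t 24.33 z 118.3 q 0.0116 y 239.9 s 0.2405 [276.8 221.3  17.1 851. ] F [-3.8 -5.6 -5.1] w 30.1
side rows 304 cols 318
304 ::=+++=-:::::::.::::::....:::.::
305 ==++=-::::::::::::::::..::::::::
306 +++=-:::::::::::::.....:::::::::
307 +=-::::::::::.::..:::.::::::::::
308 -:::::::::.:.:..::::::::::::::::
309 ::::::::::.::.::-===-::.::::::::
310 :::::::::...:::=**##*=-:::::::::
311 .:.::.:..:::::-+#%%%%*=::.::::::
312 ::::.....::::-+#%%%%@%*-:.::::::
313 .::..::::::::-*%%%%@%@#=::::::::
314 ...::::::::::-*%%%%%%@#=:.::::::
315 :::::::::::::-+%@%%@@%#=:::..:::
316 ::::::::::...:=#%@@@@%+-::::::::
317 :::::.....    -+%%@@%*-::::::..:
318 .....        .-=+++*+-:::::::..:
319       :--=-..:--.  :::::::::::::
320     :=+***+----.    .:::::::::::
321    .+****+----:     :::::::::::.
fan motion diff 2.7885925925925927 bg 3.1264444444444446
```

The lever is still over and the fruit is stationary. Holding for the six seconds.

Emit:
jog_arm --motion '[[[0, 0, 0], [0, 0, 0], 0], [[0, 0, 0], [0, 0, 0], 0], [[0, 0, 0], [0, 0, 0], 0], [[0, 0, 0], [0, 0, 0], 0], [[0, 0, 0], [0, 0, 0], 0], [[0, 0, 0], [0, 0, 0], 0], [[0, 0, 0], [0, 0, 0], 0], [[0, 0, 0], [0, 0, 0], 0], [[0, 0, 0], [0, 0, 0], 0], [[0, 0, 0], [0, 0, 0], 0], [[0, 0, 0], [0, 0, 0], 0], [[0, 0, 0], [0, 0, 0], 0], [[0, 0, 0], [0, 0, 0], 0], [[0, 0, 0], [0, 0, 0], 0], [[0, 0, 0], [0, 0, 0], 0], [[0, 0, 0], [0, 0, 0], 0], [[0, 0, 0], [0, 0, 0], 0], [[0, 0, 0], [0, 0, 0], 0], [[0, 0, 0], [0, 0, 0], 0], [[0, 0, 0], [0, 0, 0], 0]]'

```text
t: 26.15
tool_pos: [500.3, 279.4, 118.3]
orientation: [179.9, -0.1, -85.7]
force: [-2.6, -6.4, -4.6]
width: 29.8
grasp_force: 40.8
```

```bash
python3 m.py
```

```text
t 26.15 z 118.3 q 0.0116 y 239.2 s 0.2398 [277.  221.2  17.3 849. ] F [-2.6 -6.4 -4.6] w 29.8
```

Emit:
jog_arm --motion '[[[0, 0, 0], [0, 0, 0], 0], [[0, 0, 0], [0, 0, 0], 0], [[0, 0, 0], [0, 0, 0], 0], [[0, 0, 0], [0, 0, 0], 0], [[0, 0, 0], [0, 0, 0], 0], [[0, 0, 0], [0, 0, 0], 0], [[0, 0, 0], [0, 0, 0], 0], [[0, 0, 0], [0, 0, 0], 0], [[0, 0, 0], [0, 0, 0], 0], [[0, 0, 0], [0, 0, 0], 0], [[0, 0, 0], [0, 0, 0], 0], [[0, 0, 0], [0, 0, 0], 0], [[0, 0, 0], [0, 0, 0], 0], [[0, 0, 0], [0, 0, 0], 0], [[0, 0, 0], [0, 0, 0], 0], [[0, 0, 0], [0, 0, 0], 0], [[0, 0, 0], [0, 0, 0], 0], [[0, 0, 0], [0, 0, 0], 0], [[0, 0, 0], [0, 0, 0], 0], [[0, 0, 0], [0, 0, 0], 0]]'

```text
t: 27.87
tool_pos: [500.3, 279.5, 118.3]
orientation: [179.9, -0.1, -85.7]
force: [-2.6, -6.1, -6.1]
width: 30.1
grasp_force: 40.8
```

Emit:
jog_arm --motion '[[[0, 0, 0], [0, 0, 0], 0], [[0, 0, 0], [0, 0, 0], 0], [[0, 0, 0], [0, 0, 0], 0], [[0, 0, 0], [0, 0, 0], 0], [[0, 0, 0], [0, 0, 0], 0], [[0, 0, 0], [0, 0, 0], 0], [[0, 0, 0], [0, 0, 0], 0], [[0, 0, 0], [0, 0, 0], 0], [[0, 0, 0], [0, 0, 0], 0], [[0, 0, 0], [0, 0, 0], 0], [[0, 0, 0], [0, 0, 0], 0], [[0, 0, 0], [0, 0, 0], 0], [[0, 0, 0], [0, 0, 0], 0], [[0, 0, 0], [0, 0, 0], 0], [[0, 0, 0], [0, 0, 0], 0], [[0, 0, 0], [0, 0, 0], 0], [[0, 0, 0], [0, 0, 0], 0], [[0, 0, 0], [0, 0, 0], 0], [[0, 0, 0], [0, 0, 0], 0], [[0, 0, 0], [0, 0, 0], 0]]'

```text
t: 29.53
tool_pos: [500.4, 279.4, 118.3]
orientation: [179.9, -0.1, -85.7]
force: [-2.9, -5.7, -5.5]
width: 29.9
grasp_force: 40.8
```

Emit:
jog_arm --motion '[[[0, 0, 0], [0, 0, 0], 0], [[0, 0, 0], [0, 0, 0], 0], [[0, 0, 0], [0, 0, 0], 0], [[0, 0, 0], [0, 0, 0], 0], [[0, 0, 0], [0, 0, 0], 0], [[0, 0, 0], [0, 0, 0], 0], [[0, 0, 0], [0, 0, 0], 0], [[0, 0, 0], [0, 0, 0], 0], [[0, 0, 0], [0, 0, 0], 0], [[0, 0, 0], [0, 0, 0], 0], [[0, 0, 0], [0, 0, 0], 0], [[0, 0, 0], [0, 0, 0], 0], [[0, 0, 0], [0, 0, 0], 0], [[0, 0, 0], [0, 0, 0], 0], [[0, 0, 0], [0, 0, 0], 0], [[0, 0, 0], [0, 0, 0], 0], [[0, 0, 0], [0, 0, 0], 0], [[0, 0, 0], [0, 0, 0], 0], [[0, 0, 0], [0, 0, 0], 0], [[0, 0, 0], [0, 0, 0], 0]]'

```text
t: 31.2
tool_pos: [500.3, 279.4, 118.3]
orientation: [179.9, -0.1, -85.7]
force: [-2.9, -5.5, -5.2]
width: 30.1
grasp_force: 40.8
```

```bash
python3 m.py
```

```text
t 31.2 z 118.3 q 0.0116 y 239.2 s 0.2398 [277.  221.3  17.3 850. ] F [-2.9 -5.5 -5.2] w 30.1
```

```bash
python3 -c "
from rig import manip
print(manip.sign_off())"
```

```text
the job is handed in; nothing more can be done
None
```

I handed the job in at about 31 s with the fan lever over (about 0.9 rad, read from the images), the grapefruit at rest within about 2 mm of the hub line for nearly 8 s, and the gripper still holding the knob with the rack near level; the hand-in returned no verdict.

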